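Put the flat dough scraper back in its holder

TASK

The flat red dough scraper lies on the raised marble shelf, too thin and too wide to pick up there: slide it flat towards the robot until about a third of it sticks out over the shelf's front edge, pinch it by that overhanging end and lift it off. Then stand it on end in the slot of the wooden holder, right down on the slot's floor, and let go. Leave the mooncakes where they are.

Things in the scene. Friction and masses are not known exactly. Their poses are not given: they have to be found in the camera images.
- card_center (a point): centre of the scraper: a flat, rigid, red plastic sheet 130 mm long (its x axis), 110 mm wide (y) and 4 mm thick (z), about 0.07 to 0.14 kg, with a thin white line across it near each end. It lies loose and flat on the marble shelf, long side roughly pointing away from the robot; smooth plastic on polished marble, so it slides easily under a fingertip pressed on it with some 10 N. Either end and either face may go into the slot.
- riser_edge (a point): middle of the marble shelf's front upper edge (the edge nearest the robot), 130 mm above the table. The shelf is fixed; its x axis points away from the robot, into the shelf, y along the edge, z up. The marble top is 240 mm deep (x), 360 mm wide (y) and 20 mm thick; the front is open: below the marble there is nothing for the first 30 mm behind the edge, and nothing stands in front of it. The underside is free all along between wooden cheeks.
- slot_floor (a point): centre of the floor of the holder's slot, 10 mm above the table. The wooden holder is fixed, left or right of the shelf. Its slot is open at the top, 136 mm long (the point's y axis), 20 mm across (x) and 60 mm deep (z up); walls 12 mm thick; holder's top 70 mm above the table, 160 mm by 64 mm at its foot. A scraper standing in it sticks out 70 mm above the holder's top.
- crock: blue ceramic crock with kitchen tools, fixed, 100 mm across, 110 mm tall, the tools up to 190 mm above the table; on the other side of the shelf from the holder. Origin at the centre of its underside. Not needed, keep clear.
- cake0: golden round mooncake, 63 mm across and 29 mm tall, standing loose on the marble shelf beside the scraper; origin at the centre of its underside. Leave it alone.
- cake1: golden round mooncake, 63 mm across and 29 mm tall, standing loose on the marble shelf beside the scraper; origin at the centre of its underside. Leave it alone.
- cake2: golden round mooncake, 63 mm across and 29 mm tall, standing loose on the marble shelf beside the scraper; origin at the centre of its underside. Leave it alone.
- cake3: golden round mooncake, 63 mm across and 29 mm tall, standing loose on the marble shelf beside the scraper; origin at the centre of its underside. Leave it alone.
Mind the look-alikes: they are no part of the job. Of the things shaped like the part that bears card_center, the red one is meant.

How it is judged:
By the outcome, as a careful person would: the job done as asked, in the order asked, and still so for the second after the job is handed in, with the robot touching nothing.
It also fails if it takes over 61 s, if anything falls off the work surface, if the arm or the gripper's body presses on something with over 40 N, if the wrist force passes 120 N, or if a joint passes its speed limit or range.

ROBOT

A 6-joint arm with a two-finger parallel gripper is mounted at the origin on the work surface. World frame = base frame: x ahead of the robot, y to its left, z up, the work surface at z = 0. Lengths are in m, angles in rad, forces in N, time in s.
With the tool pointing down it reaches from about 0.25 to 0.725 m from the base axis. Payload 4 kg.
Tool frame: the origin (TCP) lies on the front face of the gripper's body, between the roots of the fingers; the fingertips stand 73 mm ahead of it and the grasp point (between the pads) lies 54 mm ahead of it; z points along the fingers, y is the line along which they close (so a half turn about z gives the same grasp; the last joint's range is limited). The gripper opens to 85 mm and grips with 20 to 120 N. Pads are 22 mm wide; open, the fingers measure 114 mm over their backs; the gripper's body (76 mm by 85 mm) begins 54 mm behind the grasp point. The pads swing forward as they close: fully open they stand 13 mm farther back than shut.
Start: joints at [-1.312, 0.241, 0.005, 1.335, 0, 1.571], TCP at [0.128, -0.483, 0.304] pointing down, gripper open.
Joint ranges: [-2.72, 2.72], [-1.05, 1.87], [-1.09, 1.28], [-1.99, 2.15], [-1.42, 1.44], [-3.14, 3.14]. Speed limits (rad/s): [2.79, 2.79, 3.14, 3.14, 3.14, 3.14].

INTERFACE

Orientations are given as a unit quaternion [x, y, z, w].
In Python, from workcell import bot gives the robot as it stands. The module is installed in compiled form; this text tells all that it offers.
- The arm moves only by the tool step_arm, never from a script. Its argument "rows" is a list of rows, each a list of 2 entries, a list of its own where there are three numbers: the shift along the tool's x, y, z in mm, then the turn about the tool's z in degrees. A call has 1 to 12 rows; each row is the pose to reach, as a shift and turn from the pose commanded when the call began, along the tool's axes at that moment; what a row does not reach only later rows make up. A row lasts 1/8 s, in which the tool goes at most 62.5 mm and 10.7 degrees, less where a joint would pass 70% of its speed; a pose out of reach is approached as far as the arm can. A call with a gripper value outside its range is refused whole. "claw" is the gripper's target within -1 to 1 (shut at 1, half-way at 0, fully open at -1), set as the call begins (left out, the last holds). The fingers move at their own pace and stop on an object; the grip force is fixed at half the most. Time passes only in rows, so rows that repeat a pose let the fingers close. It gives the time, the measured TCP pose, the force, the opening and the grip force at its end, in the units of the state.
- bot.get_obs(): the state, without advancing time (a new reading comes with each control period).
- bot.camera(name): name is "side" or "top"; returns (picture, depth): 480x640x3 uint8, red, green, blue; 480x640 float32, m along the optical axis (not along the pixel's ray), 0 where there is no reading.
- bot.camera_params(name): a dict with "fx", "fy", "cx", "cy" (pixels), "pose" (4x4, takes a point from camera to world coordinates). Camera axes: x right, y up, looking along -z (the intrinsics and any distortion apply to the point x, -y, -z); pixel columns grow to the right and rows downward; lengths in m; the calibration is good to about 2 mm. A picture is of the moment at which its call begins. camera_params takes no time and is no camera call.
- bot.job_done(): hands the job in; it is judged then, once.
Trained networks look in the newest picture that a camera, given by its name, has taken for a name from the list of things; names that differ only in an ending like _2 or _b are one class to them, and where a whole thing is asked for, a point or a joint stands for the part that bears it (a point fixed in the world has none). Each returns a list of dicts, best first, with "score" (0 to 1); they miss things now and then, are a little off and sometimes report something else, mostly with a low value. They report only what shows in the picture. A call takes as long as a camera call. They do not tell look-alikes from the thing itself.
- bot.trace(target, camera): "pixels" (480x640 bool, what is visible of it) and "uv" ([column, row] in pixels, amid what is visible of it).
The state is a dict: "clock": time; "joint_pos": joint angles; "joint_vel": joint speeds; "tau": joint torques, N m; "eef_pos": TCP position; "tool_rot": TCP orientation; "ft_force": force on the tool from outside, world axes, zero at the start; "ft_torque": the same for the moment, N m; "grip_width": finger opening in m; "grasp_force": force on a finger pad.
Only numpy, scipy, OpenCV 4.12 (cv2) and the standard library are available. Lean on these libraries where they do the work, as an engineer would, in place of code of your own. Each camera call takes 0.05 s, during which the arm holds its last target. There are 200 camera calls.

## Working session

There is one attempt and no reset: what is moved stays moved. The work goes in short steps, Python scripts to look and compute and a tool call to move; the robot and the scene stay as the last step left them, time stands still between calls to the robot, and variables do not carry over. Pictures are saved under pics/ and viewed, at most 10 in all, crops included, and the job is handed in when it is done.

Besides the shell and the picture viewer there is one more tool, called after "Emit:" in YAML: its name, and indented under it one key for each argument. step_arm: Moves the arm, as the interface text tells. Its arguments: {"type":"object","properties":{"rows":{"type":"array"},"claw":{"type":"number"}},"required":["rows"]}

```bash
mkdir -p pics; cat > h.py <<'E'
import numpy as np, cv2
from workcell import bot
from scipy.spatial.transform import Rotation as R
def cloud(name, depth):
    p=bot.camera_params(name); v,u=np.mgrid[0:480,0:640]
    c=np.stack([(u-p['cx'])/p['fx']*depth, -(v-p['cy'])/p['fy']*depth, -depth],-1)
    T=np.array(p['pose']); return c@T[:3,:3].T+T[:3,3]
def save(n,im): cv2.imwrite(f'pics/{n}.png',im[...,::-1])
E
python3 - <<'E'
from h import *
o=bot.get_obs(); print({k:np.round(v,3) for k,v in o.items()})
ims=[]
for n in('top','side'):
    im,d=bot.camera(n); ims.append(im); p=bot.camera_params(n); print(n,{k:(np.round(v,3).tolist()) for k,v in p.items()})
    P=cloud(n,d); np.savez(n+'0.npz',im=im,d=d,P=P); save(n+'0',im)
    for t in('card_center','slot_floor','riser_edge','cake0','crock'):
        try:
            for r in bot.trace(t,n):
                m=r['pixels']&(d>0); q=P[m]
                print(n,t,round(r['score'],2),np.round(r['uv']),m.sum(),np.round(np.median(q,0),3),np.round(np.percentile(q,2,axis=0),3),np.round(np.percentile(q,98,axis=0),3),im[m].mean(0).round())
        except Exception as e: print(n,t,e)
E
```

```text
{'clock': np.float64(0.0), 'joint_pos': array([-1.312,  0.241,  0.004,  1.335, -0.   ,  1.571]), 'joint_vel': array([ 0.002, -0.001,  0.   , -0.001,  0.001, -0.   ]), 'tau': array([ 0.0000e+00, -3.7232e+01,  2.5241e+01,  1.7000e-02,  0.0000e+00,
        0.0000e+00]), 'eef_pos': array([ 0.128, -0.483,  0.303]), 'tool_rot': array([ 0.992,  0.129, -0.   , -0.001]), 'ft_force': array([-0.309, -0.013, -0.055]), 'ft_torque': array([-0.034,  0.037,  0.008]), 'grasp_force': np.float64(0.0), 'grip_width': np.float64(0.085)}
top {'fx': 496.492, 'fy': 496.492, 'cx': 321.888, 'cy': 244.154, 'pose': [[-0.001, 0.991, -0.137, 0.461], [-1.0, -0.005, -0.029, -0.02], [-0.029, 0.137, 0.99, 1.02], [0.0, 0.0, 0.0, 1.0]]}
top card_center 0.79 [336. 192.] 4147 [ 0.684 -0.016  0.134] [ 0.621 -0.07   0.131] [0.747 0.039 0.137] [118.  42.  38.]
top card_center 0.68 [386. 351.] 3568 [ 0.391 -0.114  0.004] [ 0.327 -0.181 -0.   ] [ 0.459 -0.045  0.007] [44. 44. 40.]
top riser_edge 0.82 [366. 186.] 16693 [ 0.686 -0.039  0.13 ] [ 0.566 -0.195  0.126] [0.811 0.15  0.133] [120. 116. 108.]
top cake0 0.76 [265. 155.] 
[... 1168 characters left out ...]
0.132] [151. 136. 124.]
side cake0 0.9 [261. 241.] 830 [0.634 0.131 0.156] [0.611 0.096 0.129] [0.669 0.152 0.16 ] [151. 116.  59.]
side cake0 0.82 [298. 156.] 504 [ 0.735 -0.164  0.154] [ 0.714 -0.202  0.129] [ 0.771 -0.145  0.16 ] [137. 105.  52.]
side cake0 0.8 [218. 216.] 733 [0.74  0.121 0.156] [0.719 0.087 0.131] [0.774 0.142 0.16 ] [146. 111.  54.]
side cake0 0.67 [336. 170.] 529 [ 0.617 -0.146  0.155] [ 0.594 -0.181  0.129] [ 0.649 -0.13   0.16 ] [138. 105.  51.]
side cake0 0.2 [417. 188.] 1597 [ 0.481 -0.327  0.045] [ 0.459 -0.427 -0.   ] [ 0.518 -0.268  0.071] [110.  85.  58.]
side crock 0.76 [270. 402.] 4855 [0.455 0.359 0.079] [0.41  0.312 0.003] [0.504 0.405 0.176] [55. 62. 67.]
```

View pics/top0.png

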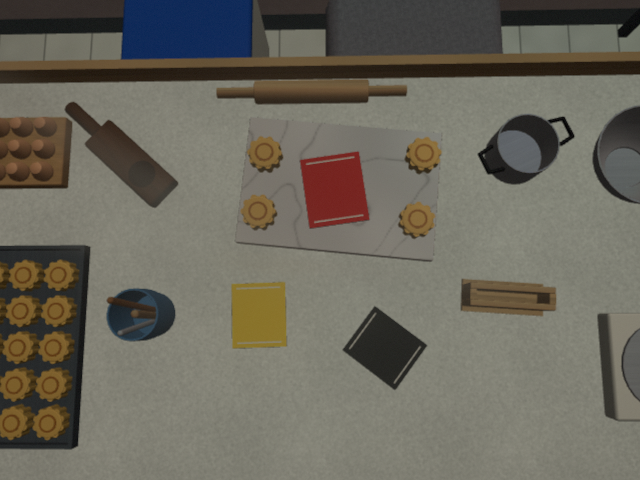

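View pics/side0.png

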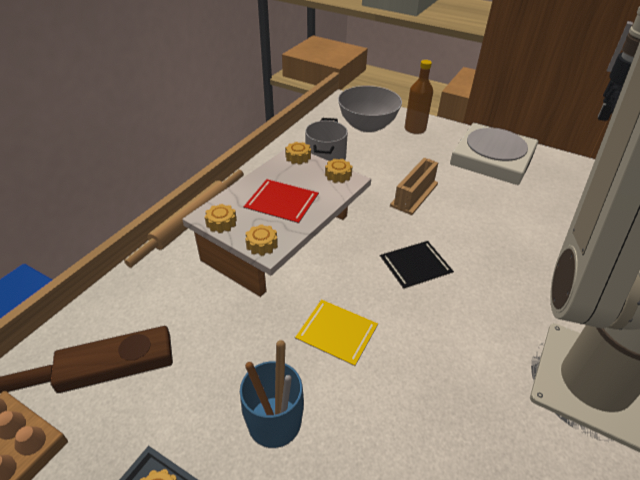

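```bash
python3 - <<'E'
from h import *
def rect(xy):
    c,s,a=cv2.minAreaRect((xy*1000).astype(np.float32)); return np.round(c,1),np.round(s,1),round(a,2)
for n in('top','side'):
    z=np.load(n+'0.npz'); P=z['P'];im=z['im'].astype(int)
    red=(im[...,0]>2*im[...,1])&(im[...,0]>2*im[...,2])&(abs(P[...,2]-.134)<.012)&(abs(P[...,0]-.68)<.12)
    print(n,'card',rect(P[red][:,:2]),np.median(P[red],0).round(4))
    sh=(abs(P[...,2]-.13)<.006)&(P[...,0]>.5)&(P[...,0]<.9)&(abs(P[...,1])<.3)
    print('shelf',rect(P[sh][:,:2]))
    # front edge
    ys=[];xs=[]
    for y in np.arange(-.15,.14,.01):
        q=P[sh&(abs(P[...,1]-y)<.005)]
        if len(q)>20: ys.append(y);xs.append(np.percentile(q[:,0],1))
    print('front edge fit',np.polyfit(ys,xs,1))
    hb=(abs(P[...,2]-.07)<.005)&(P[...,1]<-.2)&(P[...,1]>-.5)&(P[...,0]>.35)&(P[...,0]<.6)
    print('holder top',hb.sum(),rect(P[hb][:,:2]),np.median(P[hb],0))
    sl=(P[...,2]>0.003)&(P[...,2]<.06)&(abs(P[...,0]-.49)<.025)&(P[...,1]<-.27)&(P[...,1]>-.43)
    print('slot',sl.sum(), rect(P[sl][:,:2]) if sl.sum()>5 else '')
E
```

```text
top card (array([685.2, -16.1]), array([129.1, 108.5]), 7.98) [ 0.684  -0.0163  0.134 ]
shelf (array([690.3, -24.9]), array([360.7, 240.6]), 84.3)
front edge fit [0.09842284 0.57384394]
holder top 1238 (array([ 491.6, -350.7]), array([160.7,  44. ]), 86.16) [ 0.49032997 -0.35218983  0.069117  ]
slot 1120 (array([ 490.2, -349.9]), array([159.7,  48.6]), 89.66)
side card (array([685.2, -16.1]), array([130.1, 115. ]), 8.29) [ 0.6829 -0.0118  0.1336]
shelf (array([690. , -23.8]), array([362.1, 242.8]), 84.24)
front edge fit [0.09877808 0.5725424 ]
holder top 439 (array([ 490.9, -349. ]), array([162.6,  45.4]), 86.35) [ 0.48993432 -0.34216975  0.0689883 ]
slot 717 (array([ 486.5, -347. ]), array([155.9,  48.4]), 86.87)
```

The top view shows the red scraper at (335,190) on the marble between four cakes, and the holder at (508,297). The yellow (259,315) and black (385,348) look-alikes lie on the table. The side view agrees with this.

Moves only shift and turn about the tool's z. So I first need to know what the arm does at its reach limit, since pinching a flat sheet needs a tilted tool.

Emit:
step_arm:
  rows:
    - [[0,60,0],0]
    - [[0,120,0],0]
    - [[0,180,0],0]
    - [[0,240,0],0]
    - [[0,300,0],0]
    - [[0,350,0],0]
    - [[0,350,0],0]
    - [[0,350,0],0]
  claw: 1

```text
clock: 1.6
eef_pos: [0.2065, -0.7802, 0.285]
tool_rot: [0.991, 0.129, 0.003, 0.023]
ft_force: [0.5, -1.6, 2.0]
grip_width: 0.0002
grasp_force: 0.0
```

Emit:
step_arm:
  rows:
    - [[0,60,0],0]
    - [[0,120,0],0]
    - [[0,180,0],0]
    - [[0,240,0],0]
    - [[0,300,0],0]
    - [[0,300,0],0]

```text
clock: 2.35
eef_pos: [0.2182, -0.8241, 0.2266]
tool_rot: [0.99, 0.129, 0.007, 0.052]
ft_force: [0.9, -0.1, -0.2]
grip_width: -0.0002
grasp_force: 0.0
```

```bash
python3 - <<'E'
from h import *
o=bot.get_obs(); print(o['joint_pos'].round(3),o['eef_pos'],R.from_quat(o['tool_rot']).as_matrix().round(3))
E
```

```text
[-1.312  1.08   1.275  1.66  -0.     1.571] [ 0.21816247 -0.82410058  0.22658675] [[ 0.967  0.254  0.027]
 [ 0.256 -0.961 -0.102]
 [-0.     0.105 -0.994]]
```

Emit:
step_arm:
  rows:
    - [[0,-30,-52],0]
    - [[0,-60,-105],0]
    - [[0,-90,-157],0]
    - [[0,-120,-210],0]
    - [[0,-150,-262],0]
    - [[0,-180,-315],0]
    - [[0,-210,-365],0]
    - [[0,-240,-420],0]
    - [[0,-270,-470],0]
    - [[0,-300,-520],0]
    - [[0,-320,-570],0]
    - [[0,-320,-620],0]

```text
clock: 3.85
eef_pos: [0.1451, -0.5481, 0.6398]
tool_rot: [0.986, 0.128, 0.014, 0.108]
ft_force: [-0.0, 0.1, 0.4]
grip_width: 0.0002
grasp_force: 0.0
```

```bash
cat > s.py <<'E'
from h import *
o=bot.get_obs(); m=R.from_quat(o['tool_rot']).as_matrix(); q=o['joint_pos']
print('t',round(float(o['clock']),2),'q',q.round(3),'p',o['eef_pos'].round(4),'pitch',round(float(np.degrees(q[1]-q[2]+q[3])),1),'F',o['ft_force'].round(1),'w',o['grip_width'].round(4)); print(m.round(3).tolist())
E
python3 s.py
```

```text
Traceback (most recent call last):
  File "s.py", line 3, in <module>
    print('t',round(float(o['clock']),2),'q',q.round(3),'p',o['eef_pos'].round(4),'pitch',round(float(np.degrees(q[1]-q[2]+q[3])),1),'F',o['ft_force'].round(1),'w',o['grip_width'].round(4)); print(m.round(3).tolist())
                                                                                                                                                                    ^^^^^^^^^^^^^^^^^^^^^
AttributeError: 'float' object has no attribute 'round'
```

```bash
sed -i "s/o\['grip_width'\].round(4)/round(float(o['grip_width']),4)/" s.py; python3 s.py
```

```text
t 3.85 q [-1.312  0.478  1.275  2.149 -0.     1.571] p [ 0.1451 -0.5481  0.6398] pitch 77.5 F [-0.   0.1  0.4] w 0.0002
[[0.967, 0.25, 0.056], [0.256, -0.944, -0.21], [-0.0, 0.217, -0.976]]
```

Emit:
step_arm:
  rows:
    - [[0,0,-60],0]
    - [[0,0,-120],0]
    - [[0,0,-180],0]
    - [[0,0,-240],0]
    - [[0,0,-300],0]
    - [[0,0,-360],0]

```text
clock: 4.6
eef_pos: [0.1341, -0.5065, 0.6944]
tool_rot: [0.979, 0.127, 0.02, 0.157]
ft_force: [0.4, 0.7, 0.4]
grip_width: 0.0002
grasp_force: 0.0
```

```bash
python3 s.py
```

```text
t 4.6 q [-1.312  0.377  1.274  2.149  0.     1.571] p [ 0.1341 -0.5065  0.6944] pitch 71.8 F [0.4 0.7 0.4] w 0.0002
[[0.967, 0.243, 0.08], [0.256, -0.918, -0.303], [0.0, 0.313, -0.95]]
```

Emit:
step_arm:
  rows:
    - [[0,-700,-2000],0]
    - [[0,-700,-2000],0]
    - [[0,-700,-2000],0]
    - [[0,-700,-2000],0]
    - [[0,-700,-2000],0]
    - [[0,-700,-2000],0]

```text
clock: 5.35
eef_pos: [0.1197, -0.4521, 0.7523]
tool_rot: [0.968, 0.126, 0.028, 0.214]
ft_force: [-0.3, 0.5, 0.5]
grip_width: -0.0002
grasp_force: 0.0
```

```bash
python3 s.py
```

```text
t 5.35 q [-1.312  0.261  1.274  2.149  0.     1.571] p [ 0.1197 -0.4521  0.7523] pitch 65.1 F [-0.3  0.5  0.5] w -0.0002
[[0.967, 0.232, 0.108], [0.256, -0.877, -0.407], [-0.0, 0.421, -0.907]]
```

Emit:
step_arm:
  rows:
    - [[0,-700,-2000],0]
    - [[0,-700,-2000],0]

```text
clock: 5.6
eef_pos: [0.1083, -0.409, 0.7899]
tool_rot: [0.958, 0.125, 0.033, 0.255]
ft_force: [-0.5, 0.3, -0.2]
grip_width: 0.0002
grasp_force: 0.0
```

Emit:
step_arm:
  rows:
    - [[0,-700,-2000],0]
    - [[0,-700,-2000],0]

```text
clock: 5.85
eef_pos: [0.0963, -0.3636, 0.8231]
tool_rot: [0.947, 0.123, 0.038, 0.294]
ft_force: [0.4, 0.7, -0.6]
grip_width: 0.0003
grasp_force: 0.0
```

Emit:
step_arm:
  rows:
    - [[0,-700,-2000],0]

```text
clock: 5.98
eef_pos: [0.0892, -0.3368, 0.8398]
tool_rot: [0.94, 0.122, 0.041, 0.316]
ft_force: [0.0, 0.3, -0.1]
grip_width: -0.0001
grasp_force: 0.0
```

Emit:
step_arm:
  rows:
    - [[0,-700,-2000],0]

```text
clock: 6.1
eef_pos: [0.0808, -0.3051, 0.8579]
tool_rot: [0.931, 0.121, 0.044, 0.341]
ft_force: [-0.9, -1.0, 0.8]
grip_width: -0.0002
grasp_force: 0.0
```

```bash
python3 s.py
```

```text
t 6.1 q [-1.312 -0.007  1.274  2.149  0.     1.571] p [ 0.0808 -0.3051  0.8579] pitch 49.7 F [-0.9 -1.   0.8] w -0.0002
[[0.967, 0.195, 0.165], [0.256, -0.737, -0.625], [0.0, 0.647, -0.763]]
```

```bash
cat > fk.py <<'E'
import numpy as np
D=[(.241,.0045,1.335,np.hypot(.128,.483),.3035),(1.08,1.275,1.66,np.hypot(.21816,.8241),.22659),
(.478,1.275,2.149,np.hypot(.1451,.5481),.6398),(.377,1.274,2.149,np.hypot(.1341,.5065),.6944),
(.261,1.274,2.149,np.hypot(.1197,.4521),.7523),(-.007,1.274,2.149,np.hypot(.0808,.3051),.8579)]
from scipy.optimize import least_squares
def f(x,q2,q3,q4):
    z0,L1,o1,L2,o2,L3=x; e=lambda a:np.array([np.cos(a),-np.sin(a)])
    return np.array([0,z0])+L1*e(q2-np.pi/2+o1)+L2*e(q2-q3+o2)+L3*e(q2-q3+q4)
def res(x): return np.concatenate([f(x,*d[:3])-d[3:] for d in D])
best=min((least_squares(res,[.2,.35,a,.35,b,.2]) for a in(-.5,0,.5) for b in(-.5,0,.5,1,1.5)),key=lambda s:s.cost)
if __name__=='__main__': print(best.x.round(4),best.cost**.5, (best.fun*1000).round(1))
E
python3 fk.py
```

```text
[ 0.2408  0.4932 -0.      0.3914 -0.0195  0.3321] 0.00025564953151837797 [-0.  -0.  -0.  -0.2 -0.   0.1 -0.1  0.2  0.1 -0.1  0.  -0.1]
```

```bash
cat >> s.py <<'E'
import sys
if len(sys.argv)>3:
    t=np.array([float(a) for a in sys.argv[1:4]]); d=m.T@(t-o['eef_pos'])*1000; print('shift mm',d.round(1).tolist(),'len',round(float(np.linalg.norm(d))),'rows>=',int(np.ceil(np.linalg.norm(d)/62.5)))
E
cat > ik.py <<'E'
import numpy as np
from fk import best
z0,L1,o1,L2,o2,L3=best.x
def ik(tcp,d):
    d=np.array(d)/np.linalg.norm(d); w=np.array(tcp)-L3*d; q1=np.arctan2(w[1],w[0]); a=np.array([np.cos(q1),np.sin(q1),0]); n=np.array([-a[1],a[0],0])
    q5=np.degrees(np.arcsin(d@n)); P=np.arctan2(-d[2],d@a)
    r,h=np.hypot(*w[:2]),w[2]-z0; D=np.hypot(r,h)
    c=(L1**2+D**2-L2**2)/2/L1/D
    if abs(c)>1: return 'unreach',round(D,3)
    E=np.arctan2(h,r)+np.arccos(c); q2=np.pi/2-E; e=L1*np.array([np.cos(E),np.sin(E)])
    f=-np.arctan2(h-e[1],r-e[0]); q3=q2+o2-f; q4=P-q2+q3
    lim=-1.05<q2<1.87 and -1.09<q3<1.28 and -1.99<q4<2.15 and abs(q5)<81
    return dict(ok=bool(lim),q1=round(np.degrees(q1)),q2=round(q2,2),q3=round(q3,2),q4=round(q4,2),q5=round(q5),P=round(np.degrees(P)),D=round(D,3),wrist=w.round(3).tolist())
if __name__=='__main__':
    d0=np.array([.165,-.625,-.763])
    for t in [(.673,.024,.33),(.673,.024,.19),(.58,.024,.19)]: print(ik(t,d0))
    for A in(-20,-25,-30,-35):
      for p in(0,4,8):
        a=np.radians(A);b=np.radians(p); d=np.array([np.cos(b)*np.cos(a),np.cos(b)*np.sin(a),-np.sin(b)])
        g=np.array([.545,.015,.132]); print(A,p,ik(g-.054*d,d), ik(g-.054*d+[-.06,0,.0],d)['ok'])
E
python3 ik.py; python3 s.py .673 .024 .33
```

```text
{'ok': True, 'q1': 21, 'q2': np.float64(0.59), 'q3': np.float64(0.4), 'q4': np.float64(1.46), 'q5': -40, 'P': 95, 'D': np.float64(0.744), 'wrist': [0.618, 0.232, 0.583]}
{'ok': True, 'q1': 21, 'q2': np.float64(0.69), 'q3': np.float64(0.19), 'q4': np.float64(1.16), 'q5': -40, 'P': 95, 'D': np.float64(0.691), 'wrist': [0.618, 0.232, 0.443]}
{'ok': True, 'q1': 24, 'q2': np.float64(0.54), 'q3': np.float64(-0.09), 'q4': np.float64(1.08), 'q5': -40, 'P': 98, 'D': np.float64(0.609), 'wrist': [0.525, 0.232, 0.443]}
-20 0 {'ok': False, 'q1': 39, 'q2': np.float64(1.1), 'q3': np.float64(-1.04), 'q4': np.float64(-2.14), 'q5': -59, 'P': 0, 'D': np.float64(0.258), 'wrist': [0.182, 0.147, 0.132]} False
-20 4 {'ok': True, 'q1': 39, 'q2': np.float64(1.0), 'q3': np.float64(-1.07), 'q4': np.float64(-1.94), 'q5': -58, 'P': 8, 'D': np.float64(0.249), 'wrist': [0.183, 0.147, 0.159]} False
-20 8 {'ok': True, 'q1': 38, 'q2': np.float64(0.9), 'q3': np.float64(-1.08), 'q4': np.float64(-1.73), 'q5': -57, 'P': 15, 'D': np.float64(0.242), 'wrist': [0.186, 0.146, 0.186]} False
-25 0 {'ok': False, 'q1': 42, 'q2': 
[... 1159 characters left out ...]
t64(-1.8), 'q5': -81, 'P': 0, 'D': np.float64(0.347), 'wrist': [0.229, 0.236, 0.132]} False
-35 4 {'ok': True, 'q1': 46, 'q2': np.float64(0.9), 'q3': np.float64(-0.84), 'q4': np.float64(-1.33), 'q5': -80, 'P': 24, 'D': np.float64(0.339), 'wrist': [0.23, 0.236, 0.159]} False
-35 8 {'ok': True, 'q1': 45, 'q2': np.float64(0.82), 'q3': np.float64(-0.85), 'q4': np.float64(-0.98), 'q5': -77, 'P': 40, 'D': np.float64(0.334), 'wrist': [0.232, 0.234, 0.186]} False
t 6.1 q [-1.312 -0.007  1.274  2.149  0.     1.571] p [ 0.0808 -0.3051  0.8579] pitch 49.7 F [-0.9 -1.   0.8] w -0.0002
[[0.967, 0.195, 0.165], [0.256, -0.737, -0.625], [0.0, 0.647, -0.763]]
shift mm [656.7, -468.4, 295.0] len 859 rows>= 14
```

Emit:
step_arm:
  rows:
    - [[47,-33,21],0]
    - [[94,-67,42],0]
    - [[141,-100,63],0]
    - [[188,-134,84],0]
    - [[235,-167,105],0]
    - [[282,-201,126],0]
    - [[328,-234,147],0]
    - [[375,-268,169],0]
    - [[422,-301,190],0]
    - [[469,-335,211],0]
    - [[516,-368,232],0]
    - [[563,-401,253],0]
  claw: 1

```text
clock: 7.6
eef_pos: [0.5765, -0.0299, 0.4152]
tool_rot: [0.931, 0.121, 0.044, 0.341]
ft_force: [0.1, -0.1, 0.4]
grip_width: -0.0003
grasp_force: 0.0
```

```bash
python3 s.py .673 .024 .24
```

```text
t 7.6 q [ 0.209  0.32   0.258  1.467 -0.701  3.076] p [ 0.5765 -0.0299  0.4152] pitch 87.6 F [ 0.1 -0.1  0.4] w -0.0003
[[0.967, 0.196, 0.165], [0.256, -0.738, -0.624], [-0.001, 0.646, -0.764]]
shift mm [107.2, -134.0, 116.0] len 207 rows>= 4
```

Emit:
step_arm:
  rows:
    - [[20,-25,20],-10]
    - [[40,-50,40],-20]
    - [[60,-75,60],-30]
    - [[80,-100,80],-40]
    - [[107,-134,116],-50]
    - [[107,-134,116],-60]
    - [[107,-134,116],-70]
    - [[107,-134,116],-80]
    - [[107,-134,116],-90]

```text
clock: 8.72
eef_pos: [0.6715, 0.023, 0.2409]
tool_rot: [0.57, 0.746, -0.211, 0.271]
ft_force: [0.6, -0.4, -0.2]
grip_width: -0.0003
grasp_force: 0.0
```

```bash
python3 s.py .673 .024 .21
```

```text
t 8.72 q [ 0.258  0.615  0.269  1.226 -0.702  1.564] p [0.6715 0.023  0.2409] pitch 90.0 F [ 0.6 -0.4 -0.2] w -0.0003
[[-0.202, 0.966, 0.164], [0.736, 0.26, -0.624], [-0.646, -0.005, -0.764]]
shift mm [20.4, 1.9, 23.2] len 31 rows>= 1
```

Emit:
step_arm:
  rows:
    - [[13,0,15],0]
    - [[23,0,27],0]
    - [[26,0,30.6],0]

```text
clock: 9.1
eef_pos: [0.6708, 0.0228, 0.1997]
tool_rot: [0.572, 0.744, -0.211, 0.271]
ft_force: [-0.6, -0.5, 1.0]
grip_width: 0.0003
grasp_force: 0.0
```

Emit:
step_arm:
  rows:
    - [[1.3,0,1.5],0]
    - [[1.3,0,1.5],0]

```text
clock: 9.35
eef_pos: [0.6719, 0.0231, 0.2004]
tool_rot: [0.573, 0.744, -0.21, 0.273]
ft_force: [0.0, -0.3, 0.3]
grip_width: -0.0001
grasp_force: 0.0
```

Emit:
step_arm:
  rows:
    - [[1.3,0,1.5],0]
    - [[1.3,0,1.5],0]

```text
clock: 9.6
eef_pos: [0.6718, 0.0231, 0.1983]
tool_rot: [0.573, 0.744, -0.21, 0.273]
ft_force: [-0.4, 0.0, -0.0]
grip_width: -0.0003
grasp_force: 0.0
```

Emit:
step_arm:
  rows:
    - [[1.3,0,1.5],0]
    - [[1.3,0,1.5],0]

```text
clock: 9.85
eef_pos: [0.6716, 0.0231, 0.1959]
tool_rot: [0.573, 0.744, -0.21, 0.272]
ft_force: [0.3, -0.5, -0.3]
grip_width: -0.0001
grasp_force: 0.0
```

Emit:
step_arm:
  rows:
    - [[1.3,0,1.5],0]
    - [[1.3,0,1.5],0]

```text
clock: 10.1
eef_pos: [0.6719, 0.0231, 0.1946]
tool_rot: [0.573, 0.744, -0.21, 0.273]
ft_force: [0.1, -0.1, 3.0]
grip_width: -0.0003
grasp_force: 1.2
```

Emit:
step_arm:
  rows:
    - [[1.3,0,1.5],0]
    - [[1.3,0,1.5],0]

```text
clock: 10.35
eef_pos: [0.6724, 0.0228, 0.1944]
tool_rot: [0.573, 0.743, -0.21, 0.274]
ft_force: [-1.5, -0.7, 8.4]
grip_width: 0.0002
grasp_force: 3.9
```

Emit:
step_arm:
  rows:
    - [[1,0,1.2],0]
    - [[3,-9.7,-0.4],0]
    - [[5,-19.3,-2],0]
    - [[7,-29,-3.7],0]
    - [[9,-38.6,-5.3],0]
    - [[11,-48.3,-7],0]

```text
clock: 11.1
eef_pos: [0.6242, 0.0232, 0.1943]
tool_rot: [0.574, 0.742, -0.208, 0.277]
ft_force: [3.7, 0.2, 10.3]
grip_width: 0.0001
grasp_force: 4.9
```

```bash
cat > card.py <<'E'
from h import *
def card(show=None):
    im,d=bot.camera('top'); P=cloud('top',d); I=im.astype(int)
    m=(I[...,0]>2*I[...,1])&(I[...,0]>2*I[...,2])&(P[...,2]>.1)&(P[...,0]>.4)&(P[...,0]<.85)
    q=P[m]; c,s,a=cv2.minAreaRect((q[:,:2]*1000).astype(np.float32)); print('card',np.round(c,1),np.round(s,1),round(a,1),'z',np.percentile(q[:,2],[2,50,98]).round(3),m.sum())
    print(np.round(cv2.boxPoints((c,s,a))).tolist())
    if show: save(show,im)
if __name__=='__main__':
    import sys; card(sys.argv[1] if len(sys.argv)>1 else None)
E
python3 card.py slide1; python3 s.py
```

```text
card [584.1 -26.3] [242.3 105.4] 8.5 z [0.131 0.134 0.138] 2522
[[457.0, 8.0], [472.0, -96.0], [712.0, -61.0], [696.0, 44.0]]
t 11.15 q [ 0.28   0.564  0.048  1.065 -0.707  1.598] p [0.6231 0.0232 0.1943] pitch 90.6 F [-0.4 -0.8 10.4] w -0.0002
[[-0.19, 0.967, 0.172], [0.736, 0.256, -0.626], [-0.649, 0.008, -0.76]]
```

Emit:
step_arm:
  rows:
    - [[1.9,-9.7,-1.7],0]
    - [[3.7,-19.3,-3.4],0]
    - [[5.5,-29,-5.1],0]
    - [[7.4,-38.6,-6.9],0]
    - [[9,-46.5,-8.3],0]
    - [[9,-46.5,-8.3],0]

```text
clock: 11.9
eef_pos: [0.5752, 0.0232, 0.1943]
tool_rot: [0.573, 0.743, -0.208, 0.276]
ft_force: [-0.9, 1.4, 11.8]
grip_width: 0.0002
grasp_force: 5.9
```

Emit:
step_arm:
  rows:
    - [[-30,0,-35],0]
    - [[-75,0,-90],0]
    - [[-75,0,-90],0]

```text
clock: 12.28
eef_pos: [0.5751, 0.0246, 0.3132]
tool_rot: [0.574, 0.743, -0.206, 0.275]
ft_force: [0.4, -0.4, -0.1]
grip_width: -0.0003
grasp_force: 0.0
```

```bash
sed -i "s/    q=P\[m\]; c,s/    n,l,st,_=cv2.connectedComponentsWithStats(m.astype(np.uint8)); m=l==1+np.argmax(st[1:,4]); q=P[m]; c,s/" card.py; python3 card.py slide2; python3 s.py
```

```text
card [559.4 -33.4] [191.4  85.1] 8.4 z [0.131 0.134 0.138] 2194
[[459.0, -5.0], [471.0, -89.0], [660.0, -61.0], [648.0, 23.0]]
t 12.32 q [ 0.305  0.39   0.092  1.304 -0.701  1.631] p [0.5746 0.0245 0.3119] pitch 91.8 F [ 0.6  1.1 -0.1] w 0.0005
[[-0.191, 0.967, 0.171], [0.74, 0.256, -0.623], [-0.646, 0.007, -0.764]]
```

View pics/slide2.png

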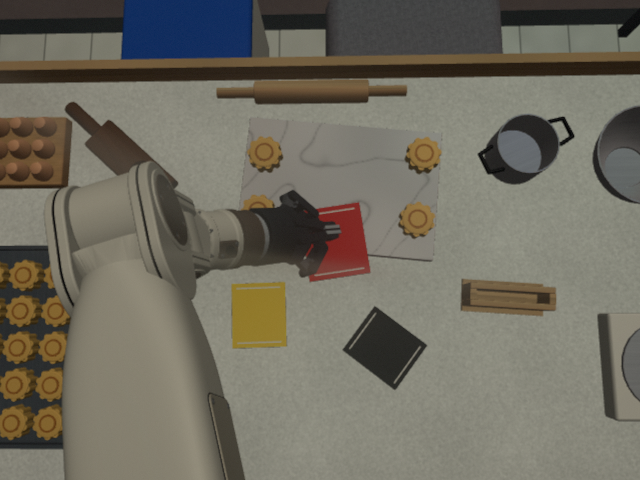

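The picture shows the scraper overhanging the edge (row ~257), with its front corners at (310,280) and (370,272), which is about 36% out. The cakes have not moved. Next I plan the tilt and the pinch pose.

```bash
python3 - <<'E'
from ik import *
g=np.array([.537,-.033,.132])
def dv(A,p):
    a,b=np.radians([A,p]); return np.array([np.cos(b)*np.cos(a),np.cos(b)*np.sin(a),-np.sin(b)])
for A in(25,30,35,40,45,50):
  for p in(0,4,8,12):
    d=dv(A,p); T=g-.054*d; r=ik(T,d); 
    f=lambda off:(lambda x:x['ok'] if isinstance(x,dict) else x)(ik(T+off,d))
    if isinstance(r,dict): print(A,p,r['ok'],'q',r['q1'],r['q2'],r['q3'],r['q4'],'q5',r['q5'],r['wrist'],'| back',f(-.06*d),'x-',f(np.array([-.06,0,0])),'y-',f(np.array([0,-.09,0])),'diag',f(np.array([-.05,-.08,0])))
d0=np.array([.171,-.623,-.764])
# single-axis forced tilt: arm azimuth psi for target
for A in(25,35,45):
    t=dv(A,6); h=(t-d0)[:2]; n=np.array([-h[1],h[0]])/np.hypot(*h); a=np.array([n[1],-n[0]]); 
    print(A,'psi',np.degrees(np.arctan2(a[1],a[0])).round(),'P0',np.degrees(np.arctan2(-d0[2],d0[:2]@a)).round(),'P1',np.degrees(np.arctan2(-t[2],t[:2]@a)).round(), 'lat',(n@d0[:2]).round(2))
E
```

```text
25 0 False q -46 1.04 -0.96 -1.99 q5 71 [0.187, -0.196, 0.132] | back False x- False y- False diag False
25 4 True q -46 0.95 -0.98 -1.71 q5 71 [0.188, -0.196, 0.159] | back False x- True y- True diag False
25 8 True q -46 0.86 -0.99 -1.45 q5 69 [0.191, -0.195, 0.186] | back True x- True y- True diag False
25 12 True q -45 0.76 -1.0 -1.21 q5 67 [0.195, -0.193, 0.212] | back True x- False y- True diag True
30 0 True q -48 1.0 -0.88 -1.88 q5 78 [0.203, -0.226, 0.132] | back False x- False y- False diag False
30 4 True q -48 0.92 -0.9 -1.49 q5 77 [0.203, -0.226, 0.159] | back False x- False y- False diag False
30 8 True q -47 0.83 -0.91 -1.17 q5 75 [0.206, -0.224, 0.186] | back False x- False y- False diag False
30 12 True q -47 0.75 -0.92 -0.93 q5 72 [0.21, -0.222, 0.212] | back True x- True y- True diag True
35 0 False q -49 0.98 -0.8 -1.78 q5 84 [0.221, -0.254, 0.132] | back False x- False y- False diag False
35 4 False q -49 0.9 -0.82 -1.14 q5 83 [0.222, -0.254, 0.159] | back False x- False y- False diag False
35 8 True q -48 0.82 -0.83 -0.77 q5 80 [0.224, -0.252, 0.186] | back Fals
[... 745 characters left out ...]
alse q -49 0.83 -0.66 0.51 q5 81 [0.267, -0.303, 0.186] | back True x- True y- True diag True
45 12 True q -48 0.76 -0.67 0.39 q5 78 [0.27, -0.3, 0.212] | back True x- True y- True diag True
50 0 False q -49 0.96 -0.54 1.63 q5 81 [0.289, -0.329, 0.132] | back True x- True y- True diag True
50 4 True q -49 0.9 -0.56 1.24 q5 81 [0.289, -0.328, 0.159] | back True x- True y- True diag True
50 8 True q -48 0.84 -0.57 0.95 q5 79 [0.291, -0.326, 0.186] | back True x- True y- True diag True
50 12 True q -48 0.78 -0.58 0.77 q5 76 [0.294, -0.322, 0.212] | back True x- True y- True diag True
25 psi 55.0 P0 118.0 P1 7.0 lat -0.5
35 psi 62.0 P0 121.0 P1 7.0 lat -0.45
45 psi 68.0 P0 124.0 P1 7.0 lat -0.39
```

```bash
cat >> s.py <<'E'
d=m[:,2]; print('tool az',np.degrees(np.arctan2(d[1],d[0])).round(1),'p',np.degrees(np.arcsin(-d[2])).round(1),'arm az',np.degrees(q[0]).round(1))
n=np.array([-np.sin(q[0]),np.cos(q[0]),0]); v=np.cross(-n,o['eef_pos']-[0,0,.241]); print('push',(m.T@v/np.linalg.norm(v)*100).round().tolist())
E
python3 s.py .275 .43 .42
python3 - <<'E'
from ik import *
d=np.array([.171,-.623,-.764])
for t in[(.275,.43,.42),(.25,.5,.55),(.25,.45,.6),(.22,.4,.5)]: print(t,ik(t,d))
E
```

```text
t 12.32 q [ 0.305  0.39   0.092  1.304 -0.701  1.631] p [0.5746 0.0245 0.3119] pitch 91.8 F [ 0.6  1.1 -0.1] w 0.0005
[[-0.191, 0.967, 0.171], [0.74, 0.256, -0.623], [-0.646, 0.007, -0.764]]
shift mm [287.3, -185.0, -386.2] len 516 rows>= 9
tool az -74.7 p 49.8 arm az 17.4
push [-65.0, -12.0, -75.0]
(0.275, 0.43, 0.42) {'ok': False, 'q1': 71, 'q2': np.float64(0.61), 'q3': np.float64(0.66), 'q4': np.float64(2.23), 'q5': -21, 'P': 125, 'D': np.float64(0.8), 'wrist': [0.218, 0.637, 0.674]}
(0.25, 0.5, 0.55) ('unreach', np.float64(0.924))
(0.25, 0.45, 0.6) ('unreach', np.float64(0.919))
(0.22, 0.4, 0.5) {'ok': False, 'q1': 75, 'q2': np.float64(0.52), 'q3': np.float64(0.72), 'q4': np.float64(2.4), 'q5': -19, 'P': 126, 'D': np.float64(0.811), 'wrist': [0.163, 0.607, 0.754]}
```

Emit:
step_arm:
  rows:
    - [[29,-18,-39],0]
    - [[58,-37,-78],0]
    - [[87,-55,-117],0]
    - [[115,-74,-155],0]
    - [[144,-92,-193],0]
    - [[172,-111,-232],0]
    - [[201,-130,-270],0]
    - [[230,-148,-309],0]
    - [[258,-166,-348],0]
    - [[287,-185,-386],0]

```text
clock: 13.58
eef_pos: [0.2724, 0.4195, 0.4]
tool_rot: [0.572, 0.748, -0.201, 0.271]
ft_force: [0.8, 0.6, 1.0]
grip_width: 0.0002
grasp_force: 0.0
```

```bash
python3 s.py
```

```text
t 13.57 q [ 1.178  0.58   0.586  2.149 -0.406  2.606] p [0.2724 0.4195 0.4   ] pitch 122.8 F [0.8 0.6 1. ] w 0.0002
[[-0.199, 0.964, 0.174], [0.746, 0.264, -0.611], [-0.635, 0.009, -0.772]]
tool az -74.1 p 50.6 arm az 67.5
push [-79.0, -18.0, -58.0]
```

Emit:
step_arm:
  rows:
    - [[-1580,-360,-1160],0]

```text
clock: 13.7
eef_pos: [0.2647, 0.3878, 0.4256]
tool_rot: [0.567, 0.753, -0.195, 0.27]
ft_force: [1.1, -0.4, 1.1]
grip_width: -0.0001
grasp_force: 0.0
```

Emit:
step_arm:
  rows:
    - [[-1580,-360,-1160],0]

```text
clock: 13.82
eef_pos: [0.2597, 0.3492, 0.4619]
tool_rot: [0.569, 0.758, -0.176, 0.266]
ft_force: [1.0, 0.7, 2.2]
grip_width: -0.0001
grasp_force: 0.0
```

Emit:
step_arm:
  rows:
    - [[-1580,-360,-1160],0]

```text
clock: 13.95
eef_pos: [0.2561, 0.3127, 0.4899]
tool_rot: [0.57, 0.762, -0.16, 0.263]
ft_force: [0.7, 0.1, 0.5]
grip_width: 0.0001
grasp_force: 0.0
```

Emit:
step_arm:
  rows:
    - [[-1580,-360,-1160],0]

```text
clock: 14.08
eef_pos: [0.2547, 0.2765, 0.5143]
tool_rot: [0.569, 0.767, -0.145, 0.26]
ft_force: [1.1, -0.3, 0.1]
grip_width: -0.0
grasp_force: 0.0
```

Emit:
step_arm:
  rows:
    - [[-1580,-360,-1160],0]

```text
clock: 14.2
eef_pos: [0.2558, 0.2401, 0.5371]
tool_rot: [0.567, 0.771, -0.13, 0.258]
ft_force: [0.3, 0.4, 0.1]
grip_width: 0.0
grasp_force: 0.0
```

```bash
python3 s.py
```

```text
t 14.2 q [ 1.061  0.123  0.346  2.148 -0.478  2.417] p [0.2558 0.2401 0.5371] pitch 110.3 F [0.3 0.4 0.1] w 0.0
[[-0.223, 0.942, 0.251], [0.808, 0.323, -0.493], [-0.546, 0.093, -0.833]]
tool az -63.0 p 56.4 arm az 60.8
push [-80.0, -42.0, -42.0]
```

Emit:
step_arm:
  rows:
    - [[-350,900,-1760],0]
    - [[-350,900,-1760],0]
    - [[-350,900,-1760],0]

```text
clock: 14.58
eef_pos: [0.3276, 0.2641, 0.5656]
tool_rot: [0.564, 0.777, -0.104, 0.259]
ft_force: [-0.3, -0.0, -0.1]
grip_width: 0.0003
grasp_force: 0.0
```

Emit:
step_arm:
  rows:
    - [[-350,900,-1760],0]

```text
clock: 14.7
eef_pos: [0.3464, 0.2712, 0.5814]
tool_rot: [0.56, 0.782, -0.085, 0.261]
ft_force: [-0.3, 0.2, -0.2]
grip_width: -0.0001
grasp_force: 0.0
```

Emit:
step_arm:
  rows:
    - [[-350,900,-1760],0]

```text
clock: 14.82
eef_pos: [0.3618, 0.2761, 0.6002]
tool_rot: [0.555, 0.786, -0.063, 0.264]
ft_force: [-0.2, -0.4, -0.6]
grip_width: -0.0002
grasp_force: 0.0
```

Emit:
step_arm:
  rows:
    - [[-350,900,-1760],0]

```text
clock: 14.95
eef_pos: [0.3745, 0.2792, 0.6191]
tool_rot: [0.55, 0.79, -0.042, 0.268]
ft_force: [-0.4, 0.3, -0.7]
grip_width: -0.0002
grasp_force: 0.0
```

```bash
python3 s.py
```

```text
t 14.95 q [ 0.9    0.272  0.793  2.148 -0.546  2.133] p [0.3745 0.2792 0.6191] pitch 93.2 F [-0.4  0.3 -0.7] w -0.0002
[[-0.251, 0.892, 0.377], [0.847, 0.391, -0.361], [-0.469, 0.229, -0.853]]
tool az -43.7 p 58.6 arm az 51.6
push [-69.0, -38.0, -62.0]
```

Emit:
step_arm:
  rows:
    - [[40,-32,-25],0]
    - [[80,-64,-50],0]
    - [[120,-96,-75],0]
    - [[160,-128,-100],0]
    - [[183,-146,-116],0]

```text
clock: 15.58
eef_pos: [0.176, 0.3923, 0.5438]
tool_rot: [0.547, 0.795, -0.021, 0.26]
ft_force: [0.4, 0.0, -0.3]
grip_width: 0.0001
grasp_force: 0.0
```

```bash
cat >> s.py <<'E'
a=np.array([np.cos(q[0]),np.sin(q[0]),0])
for w,(f,g,h) in {'up':(0,0,1),'out+up':(.5,0,.87),'in+up':(-.5,0,.87)}.items(): print(w,(m.T@(f*a+g*n+h*np.array([0,0,1]))*1000).round(-1).tolist(),end=' ')
t=np.array([.636,.754,-.139]); hh=(t-d)[:2]; print('psi to (50,8):',np.degrees(np.arctan2(hh[1],hh[0])).round())
E
python3 s.py
```

```text
t 15.57 q [ 1.389  0.267  0.569  2.147 -0.458  2.658] p [0.176  0.3923 0.5438] pitch 105.7 F [ 0.4  0.  -0.3] w 0.0001
[[-0.266, 0.881, 0.391], [0.859, 0.401, -0.319], [-0.438, 0.251, -0.863]]
tool az -39.2 p 59.7 arm az 79.6
push [-82.0, -12.0, -56.0]
up [-440.0, 250.0, -860.0] out+up [20.0, 500.0, -870.0] in+up [-780.0, -60.0, -630.0] psi to (50,8): 77.0
```

Emit:
step_arm:
  rows:
    - [[40,1000,-1740],0]
    - [[40,1000,-1740],0]

```text
clock: 15.82
eef_pos: [0.2095, 0.4158, 0.5666]
tool_rot: [0.542, 0.801, 0.005, 0.253]
ft_force: [1.1, -1.2, 0.9]
grip_width: 0.0001
grasp_force: 0.0
```

Emit:
step_arm:
  rows:
    - [[40,1000,-1740],0]

```text
clock: 15.95
eef_pos: [0.2231, 0.426, 0.5821]
tool_rot: [0.538, 0.805, 0.025, 0.249]
ft_force: [-0.0, -0.1, -0.9]
grip_width: 0.0001
grasp_force: 0.0
```

Emit:
step_arm:
  rows:
    - [[40,1000,-1740],0]

```text
clock: 16.08
eef_pos: [0.234, 0.4335, 0.6006]
tool_rot: [0.534, 0.808, 0.047, 0.244]
ft_force: [-0.1, 0.8, 0.8]
grip_width: 0.0
grasp_force: 0.0
```

Emit:
step_arm:
  rows:
    - [[40,1000,-1740],0]

```text
clock: 16.2
eef_pos: [0.2428, 0.4385, 0.6193]
tool_rot: [0.529, 0.811, 0.07, 0.24]
ft_force: [0.1, 0.0, -0.3]
grip_width: 0.0
grasp_force: 0.0
```

Emit:
step_arm:
  rows:
    - [[40,1000,-1740],0]

```text
clock: 16.32
eef_pos: [0.2497, 0.4414, 0.6384]
tool_rot: [0.524, 0.813, 0.092, 0.237]
ft_force: [-0.4, -0.4, -0.3]
grip_width: 0.0002
grasp_force: 0.0
```

Emit:
step_arm:
  rows:
    - [[40,1000,-1740],0]

```text
clock: 16.45
eef_pos: [0.2546, 0.4421, 0.658]
tool_rot: [0.518, 0.814, 0.115, 0.235]
ft_force: [-0.3, -0.3, 0.2]
grip_width: -0.0
grasp_force: 0.0
```

```bash
python3 s.py
```

```text
t 16.45 q [ 1.275  0.345  1.027  2.148 -0.52   2.38 ] p [0.2546 0.4421 0.658 ] pitch 83.9 F [-0.3 -0.3  0.2] w -0.0
[[-0.353, 0.79, 0.502], [0.898, 0.437, -0.057], [-0.264, 0.43, -0.863]]
tool az -6.5 p 59.7 arm az 73.1
push [-69.0, -9.0, -72.0]
up [-260.0, 430.0, -860.0] out+up [150.0, 700.0, -710.0] in+up [-610.0, 50.0, -800.0] psi to (50,8): 81.0
```

Emit:
step_arm:
  rows:
    - [[-160,480,-2000],0]

```text
clock: 16.58
eef_pos: [0.2448, 0.4304, 0.6785]
tool_rot: [0.512, 0.815, 0.136, 0.233]
ft_force: [0.0, 0.7, -0.7]
grip_width: 0.0002
grasp_force: 0.0
```

Emit:
step_arm:
  rows:
    - [[-160,480,-2000],0]

```text
clock: 16.7
eef_pos: [0.2341, 0.4156, 0.7011]
tool_rot: [0.506, 0.816, 0.159, 0.23]
ft_force: [0.6, 0.6, 0.3]
grip_width: -0.0005
grasp_force: 0.0
```

Emit:
step_arm:
  rows:
    - [[-160,480,-2000],0]

```text
clock: 16.82
eef_pos: [0.2243, 0.4008, 0.7221]
tool_rot: [0.499, 0.816, 0.182, 0.228]
ft_force: [0.5, -0.7, 0.5]
grip_width: 0.0006
grasp_force: 0.0
```

Emit:
step_arm:
  rows:
    - [[-160,480,-2000],0]

```text
clock: 16.95
eef_pos: [0.2154, 0.3855, 0.7416]
tool_rot: [0.493, 0.816, 0.204, 0.225]
ft_force: [-1.1, 0.1, 0.6]
grip_width: -0.0005
grasp_force: 0.0
```

Emit:
step_arm:
  rows:
    - [[-160,480,-2000],0]

```text
clock: 17.08
eef_pos: [0.2072, 0.3695, 0.76]
tool_rot: [0.486, 0.815, 0.224, 0.222]
ft_force: [0.3, 0.8, -0.1]
grip_width: 0.0001
grasp_force: 0.0
```

Emit:
step_arm:
  rows:
    - [[-160,480,-2000],0]

```text
clock: 17.2
eef_pos: [0.1996, 0.3526, 0.7777]
tool_rot: [0.479, 0.814, 0.245, 0.219]
ft_force: [0.1, 0.8, 0.8]
grip_width: 0.0001
grasp_force: 0.0
```

Emit:
step_arm:
  rows:
    - [[-160,480,-2000],0]

```text
clock: 17.32
eef_pos: [0.1928, 0.3346, 0.7949]
tool_rot: [0.472, 0.813, 0.265, 0.216]
ft_force: [0.0, -0.3, 0.3]
grip_width: 0.0003
grasp_force: 0.0
```

```bash
python3 s.py
```

```text
t 17.32 q [ 1.382  0.079  1.071  2.149 -0.58   2.308] p [0.1928 0.3346 0.7949] pitch 66.3 F [ 0.  -0.3  0.3] w 0.0003
[[-0.462, 0.652, 0.602], [0.881, 0.414, 0.227], [-0.101, 0.635, -0.766]]
tool az 20.7 p 50.0 arm az 79.2
push [-71.0, -9.0, -70.0]
up [-100.0, 640.0, -770.0] out+up [300.0, 820.0, -500.0] in+up [-480.0, 290.0, -830.0] psi to (50,8): 86.0
```

Emit:
step_arm:
  rows:
    - [[980,1300,-1330],0]

```text
clock: 17.45
eef_pos: [0.1942, 0.3542, 0.811]
tool_rot: [0.465, 0.809, 0.289, 0.213]
ft_force: [-0.0, 0.5, 0.1]
grip_width: 0.0
grasp_force: 0.0
```

Emit:
step_arm:
  rows:
    - [[980,1300,-1330],0]

```text
clock: 17.58
eef_pos: [0.1932, 0.3777, 0.8199]
tool_rot: [0.457, 0.807, 0.307, 0.212]
ft_force: [0.0, -0.4, -0.6]
grip_width: -0.0004
grasp_force: 0.0
```

Emit:
step_arm:
  rows:
    - [[980,1300,-1330],0]

```text
clock: 17.7
eef_pos: [0.1804, 0.39, 0.8255]
tool_rot: [0.451, 0.804, 0.323, 0.215]
ft_force: [2.3, 2.7, 5.4]
grip_width: -0.0001
grasp_force: 0.0
```

Emit:
step_arm:
  rows:
    - [[980,1300,-1330],0]

```text
clock: 17.82
eef_pos: [0.1632, 0.3972, 0.8307]
tool_rot: [0.445, 0.8, 0.339, 0.217]
ft_force: [-0.2, -0.5, 0.0]
grip_width: 0.0
grasp_force: 0.0
```

Emit:
step_arm:
  rows:
    - [[980,1300,-1330],0]

```text
clock: 17.95
eef_pos: [0.1464, 0.4025, 0.8371]
tool_rot: [0.439, 0.796, 0.357, 0.218]
ft_force: [-0.3, 0.3, -0.1]
grip_width: 0.0002
grasp_force: 0.0
```

Emit:
step_arm:
  rows:
    - [[980,1300,-1330],0]

```text
clock: 18.08
eef_pos: [0.1301, 0.4072, 0.8435]
tool_rot: [0.432, 0.791, 0.374, 0.219]
ft_force: [-0.2, 0.3, -0.3]
grip_width: -0.0
grasp_force: 0.0
```

Emit:
step_arm:
  rows:
    - [[980,1300,-1330],0]

```text
clock: 18.2
eef_pos: [0.1142, 0.4109, 0.85]
tool_rot: [0.424, 0.786, 0.392, 0.219]
ft_force: [-0.4, 0.3, 0.4]
grip_width: 0.0002
grasp_force: 0.0
```

```bash
python3 s.py
```

```text
t 18.2 q [ 1.706  0.185  1.275  2.149 -0.817  2.47 ] p [0.1142 0.4109 0.85  ] pitch 60.7 F [-0.4  0.3  0.4] w 0.0002
[[-0.543, 0.496, 0.678], [0.839, 0.333, 0.43], [-0.013, 0.802, -0.597]]
tool az 32.4 p 36.6 arm az 97.7
push [-77.0, 21.0, -60.0]
up [-10.0, 800.0, -600.0] out+up [440.0, 830.0, -350.0] in+up [-460.0, 570.0, -690.0] psi to (50,8): 97.0
```

Emit:
step_arm:
  rows:
    - [[-1300,1000,-1600],0]

```text
clock: 18.32
eef_pos: [0.1276, 0.373, 0.869]
tool_rot: [0.416, 0.787, 0.399, 0.219]
ft_force: [0.2, 0.2, 0.4]
grip_width: 0.0001
grasp_force: 0.0
```

Emit:
step_arm:
  rows:
    - [[-1300,1000,-1600],0]

```text
clock: 18.45
eef_pos: [0.1423, 0.3226, 0.8924]
tool_rot: [0.413, 0.782, 0.414, 0.217]
ft_force: [0.6, -0.0, 0.6]
grip_width: -0.0002
grasp_force: 0.0
```

Emit:
step_arm:
  rows:
    - [[-1300,1000,-1600],0]

```text
clock: 18.58
eef_pos: [0.1532, 0.2752, 0.9096]
tool_rot: [0.409, 0.777, 0.426, 0.217]
ft_force: [0.0, 0.4, 0.6]
grip_width: 0.0003
grasp_force: 0.0
```

Emit:
step_arm:
  rows:
    - [[-1300,1000,-1600],0]

```text
clock: 18.7
eef_pos: [0.1611, 0.2285, 0.9229]
tool_rot: [0.405, 0.773, 0.437, 0.219]
ft_force: [0.9, 1.2, 1.0]
grip_width: -0.0001
grasp_force: 0.0
```

Emit:
step_arm:
  rows:
    - [[-1300,1000,-1600],0]

```text
clock: 18.82
eef_pos: [0.1654, 0.1824, 0.9331]
tool_rot: [0.401, 0.768, 0.447, 0.222]
ft_force: [0.6, 1.3, -0.3]
grip_width: 0.0001
grasp_force: 0.0
```

Emit:
step_arm:
  rows:
    - [[-1300,1000,-1600],0]

```text
clock: 18.95
eef_pos: [0.1659, 0.1374, 0.9407]
tool_rot: [0.398, 0.762, 0.457, 0.227]
ft_force: [0.0, -0.6, -0.4]
grip_width: 0.0001
grasp_force: 0.0
```

Emit:
step_arm:
  rows:
    - [[-1300,1000,-1600],0]

```text
clock: 19.08
eef_pos: [0.1628, 0.0946, 0.946]
tool_rot: [0.396, 0.755, 0.467, 0.233]
ft_force: [0.7, -0.4, -0.2]
grip_width: -0.0
grasp_force: 0.0
```

```bash
python3 s.py
```

```text
t 19.07 q [ 1.419 -0.245  1.275  2.149 -0.688  2.023] p [0.1628 0.0946 0.946 ] pitch 36.0 F [ 0.7 -0.4 -0.2] w -0.0
[[-0.578, 0.38, 0.722], [0.816, 0.25, 0.522], [0.018, 0.891, -0.454]]
tool az 35.8 p 27.0 arm az 81.3
push [-71.0, -15.0, -69.0]
up [20.0, 890.0, -450.0] out+up [370.0, 930.0, -80.0] in+up [-340.0, 620.0, -710.0] psi to (50,8): 110.0
```

Emit:
step_arm:
  rows:
    - [[700,1300,-1600],0]
    - [[700,1300,-1600],0]

```text
clock: 19.32
eef_pos: [0.1632, 0.0907, 0.9505]
tool_rot: [0.39, 0.752, 0.479, 0.232]
ft_force: [-0.2, -0.1, -0.3]
grip_width: -0.0001
grasp_force: 0.0
```

Emit:
step_arm:
  rows:
    - [[700,1300,-1600],0]

```text
clock: 19.45
eef_pos: [0.1507, 0.0912, 0.948]
tool_rot: [0.393, 0.76, 0.469, 0.22]
ft_force: [0.6, 0.1, -0.7]
grip_width: 0.0001
grasp_force: 0.0
```

Emit:
step_arm:
  rows:
    - [[700,1300,-1600],0]

```text
clock: 19.58
eef_pos: [0.1397, 0.0886, 0.95]
tool_rot: [0.4, 0.758, 0.467, 0.219]
ft_force: [0.1, -0.7, -0.7]
grip_width: -0.0
grasp_force: 0.0
```

Emit:
step_arm:
  rows:
    - [[700,1300,-1600],0]

```text
clock: 19.7
eef_pos: [0.1254, 0.0888, 0.9549]
tool_rot: [0.4, 0.753, 0.474, 0.221]
ft_force: [0.2, -0.7, -0.4]
grip_width: -0.0003
grasp_force: 0.0
```

```bash
python3 s.py
```

```text
t 19.7 q [ 0.732 -0.285  1.275  2.032 -0.077  1.662] p [0.1254 0.0888 0.9549] pitch 27.0 F [ 0.2 -0.7 -0.4] w -0.0003
[[-0.582, 0.393, 0.712], [0.812, 0.23, 0.537], [0.047, 0.89, -0.453]]
tool az 37.0 p 26.9 arm az 41.9
push [-10.0, -25.0, -96.0]
up [50.0, 890.0, -450.0] out+up [100.0, 1000.0, 50.0] in+up [-10.0, 550.0, -840.0] psi to (50,8): 109.0
```

Emit:
step_arm:
  rows:
    - [[-200,-500,-1900],0]
    - [[-200,-500,-1900],0]

```text
clock: 19.95
eef_pos: [0.0428, 0.0145, 0.9339]
tool_rot: [0.401, 0.746, 0.48, 0.227]
ft_force: [-0.0, 0.8, 0.3]
grip_width: -0.0002
grasp_force: 0.0
```

Emit:
step_arm:
  rows:
    - [[-200,-500,-1900],0]

```text
clock: 20.08
eef_pos: [0.0122, -0.0099, 0.9341]
tool_rot: [0.393, 0.735, 0.5, 0.236]
ft_force: [0.8, -0.1, 0.5]
grip_width: 0.0002
grasp_force: 0.0
```

Emit:
step_arm:
  rows:
    - [[-200,-500,-1900],0]

```text
clock: 20.2
eef_pos: [-0.0149, -0.0323, 0.9335]
tool_rot: [0.387, 0.722, 0.519, 0.245]
ft_force: [-1.6, 0.5, 0.6]
grip_width: -0.0002
grasp_force: 0.0
```

Emit:
step_arm:
  rows:
    - [[-200,-500,-1900],0]

```text
clock: 20.32
eef_pos: [-0.0418, -0.0552, 0.9309]
tool_rot: [0.38, 0.709, 0.538, 0.254]
ft_force: [0.2, 0.1, -0.1]
grip_width: -0.0
grasp_force: 0.0
```

```bash
python3 s.py
```

```text
t 20.32 q [ 0.705 -0.576  1.275  2.149 -0.065  1.641] p [-0.0418 -0.0552  0.9309] pitch 17.0 F [ 0.2  0.1 -0.1] w -0.0
[[-0.582, 0.265, 0.769], [0.811, 0.133, 0.569], [0.048, 0.955, -0.293]]
tool az 36.5 p 17.0 arm az 40.4
push [-9.0, -38.0, -92.0]
up [50.0, 960.0, -290.0] out+up [80.0, 970.0, 220.0] in+up [0.0, 690.0, -730.0] psi to (50,8): 126.0
```

Emit:
step_arm:
  rows:
    - [[-200,-500,-1900],0]
  claw: -0.3

```text
clock: 20.45
eef_pos: [-0.0686, -0.0784, 0.9266]
tool_rot: [0.373, 0.695, 0.556, 0.263]
ft_force: [0.5, 0.0, 0.6]
grip_width: 0.0171
grasp_force: 0.0
```

Emit:
step_arm:
  rows:
    - [[-200,-500,-1900],0]

```text
clock: 20.58
eef_pos: [-0.0952, -0.1015, 0.9204]
tool_rot: [0.365, 0.68, 0.574, 0.272]
ft_force: [1.1, -0.1, -0.1]
grip_width: 0.0357
grasp_force: 0.0
```

Emit:
step_arm:
  rows:
    - [[-2,-10,-25],0]

```text
clock: 20.7
eef_pos: [-0.1084, -0.1118, 0.9167]
tool_rot: [0.362, 0.673, 0.582, 0.276]
ft_force: [-0.3, 0.4, 0.7]
grip_width: 0.0544
grasp_force: 0.0
```

```bash
python3 s.py .5 .12 .65; python3 - <<'E'
from h import *
from ik import ik
o=bot.get_obs(); m=R.from_quat(o['tool_rot']).as_matrix(); d=m[:,2]
g=np.array([.537,-.033,.132]); T=g-.054*d
for w in [(.5,.12,.65),(.45,-.2,.35),T+[-.05,-.08,.1],T+[-.05,-.08,0],T+[-.02,-.04,0],T,T+[0,0,.1]]: print(np.round(w,4),ik(w,d))
E
```

```text
t 20.7 q [ 0.702 -0.704  1.275  2.149 -0.067  1.632] p [-0.1084 -0.1118  0.9167] pitch 9.7 F [-0.3  0.4  0.7] w 0.0544
[[-0.585, 0.166, 0.794], [0.81, 0.06, 0.584], [0.049, 0.984, -0.169]]
shift mm [-181.4, -147.9, 663.5] len 704 rows>= 12
tool az 36.3 p 9.7 arm az 40.2
push [-9.0, -38.0, -92.0]
up [50.0, 980.0, -170.0] out+up [80.0, 940.0, 340.0] in+up [0.0, 770.0, -640.0] psi to (50,8): 133.0
[0.5  0.12 0.65] {'ok': True, 'q1': -17, 'q2': np.float64(-0.3), 'q3': np.float64(-0.33), 'q4': np.float64(0.25), 'q5': 53, 'P': 16, 'D': np.float64(0.527), 'wrist': [0.236, -0.074, 0.706]}
[ 0.45 -0.2   0.35] {'ok': True, 'q1': -65, 'q2': np.float64(0.37), 'q3': np.float64(-0.5), 'q4': np.float64(1.54), 'q5': 75, 'P': 138, 'D': np.float64(0.466), 'wrist': [0.186, -0.394, 0.406]}
[ 0.4441 -0.1445  0.2411] {'ok': True, 'q1': -62, 'q2': np.float64(0.53), 'q3': np.float64(-0.71), 'q4': np.float64(1.02), 'q5': 77, 'P': 130, 'D': np.float64(0.388), 'wrist': [0.18, -0.338, 0.297]}
[ 0.4441 -0.1445  0.1411] {'ok': True, 'q1': -62, 'q2': np.float64(0.79), 'q3': np.float64(-0.72), 'q4': np.float64(0.76), 'q5': 77, 'P': 130, 'D': np.float64(0.386), 'wrist': [0.18, -0.338, 0.197]}
[ 0.4741 -0.1045  0.1411] {'ok': True, 'q1': -55, 'q2': np.float64(0.79), 'q3': np.float64(-0.76), 'q4': np.float64(0.14), 'q5': 80, 'P': 97, 'D': np.float64(0.368), 'wrist': [0.21, -0.298, 0.197]}
[ 0.4941 -0.0645  0.1411] {'ok': True, 'q1': -48, 'q2': np.float64(0.79), 'q3': np.float64(-0.81), 'q4': np.float64(-0.53), 'q5': 79, 'P': 61, 'D': np.float64(0.349), 'wrist': [0.23, -0.258, 0.197]}
[ 0.4941 -0.0645  0.2411] {'ok': True, 'q1': -48, 'q2': np.float64(0.5), 'q3': np.float64(-0.81), 'q4': np.float64(-0.24), 'q5': 79, 'P': 61, 'D': np.float64(0.351), 'wrist': [0.23, -0.258, 0.297]}
```

Emit:
step_arm:
  rows:
    - [[-15,-12,55],0]
    - [[-30,-25,111],0]
    - [[-45,-37,166],0]
    - [[-60,-49,221],0]
    - [[-76,-62,276],0]
    - [[-91,-74,332],0]
    - [[-106,-86,387],0]
    - [[-121,-99,442],0]
    - [[-136,-111,498],0]
    - [[-151,-123,553],0]
    - [[-166,-136,608],0]
    - [[-181,-148,663],0]

```text
clock: 22.2
eef_pos: [0.2319, 0.0683, 0.6371]
tool_rot: [0.364, 0.666, 0.59, 0.277]
ft_force: [0.0, -0.7, 0.4]
grip_width: 0.0554
grasp_force: 0.0
```

```bash
python3 s.py .444 -.144 .25
```

```text
t 22.2 q [ 2.193 -0.936 -0.296  2.15  -1.418  3.142] p [0.2319 0.0683 0.6371] pitch 86.5 F [ 0.  -0.7  0.4] w 0.0554
[[-0.582, 0.158, 0.798], [0.811, 0.04, 0.584], [0.061, 0.987, -0.151]]
shift mm [-319.2, -356.8, 103.9] len 490 rows>= 8
tool az 36.2 p 8.7 arm az 125.7
push [-99.0, -14.0, 2.0]
up [60.0, 990.0, -150.0] out+up [550.0, 830.0, -130.0] in+up [-450.0, 890.0, -140.0] psi to (50,8): 134.0
```

```bash
python3 s.py .08 .058 .70
```

```text
t 22.2 q [ 2.193 -0.936 -0.296  2.15  -1.418  3.142] p [0.2319 0.0683 0.6371] pitch 86.5 F [ 0.  -0.7  0.4] w 0.0554
[[-0.582, 0.158, 0.798], [0.811, 0.04, 0.584], [0.061, 0.987, -0.151]]
shift mm [83.8, 37.6, -136.7] len 165 rows>= 3
tool az 36.2 p 8.7 arm az 125.7
push [-99.0, -14.0, 2.0]
up [60.0, 990.0, -150.0] out+up [550.0, 830.0, -130.0] in+up [-450.0, 890.0, -140.0] psi to (50,8): 134.0
```

Emit:
step_arm:
  rows:
    - [[30,13,-46],0]
    - [[60,26,-91],0]
    - [[84,38,-137],0]
    - [[84,38,-137],0]
    - [[84,38,-137],0]

```text
clock: 22.82
eef_pos: [0.1663, 0.0796, 0.6546]
tool_rot: [0.415, 0.694, 0.538, 0.238]
ft_force: [-0.2, -0.2, -0.7]
grip_width: 0.0555
grasp_force: 0.0
```

```bash
python3 s.py .47 .34 .65
```

```text
t 22.82 q [ 1.301 -1.035 -0.287  1.143 -0.646  1.941] p [0.1663 0.0796 0.6546] pitch 22.6 F [-0.2 -0.2 -0.7] w 0.0555
[[-0.542, 0.32, 0.777], [0.832, 0.075, 0.55], [0.117, 0.944, -0.307]]
shift mm [51.5, 112.6, 380.4] len 400 rows>= 7
tool az 35.3 p 17.9 arm az 74.5
push [-60.0, 11.0, -79.0]
up [120.0, 940.0, -310.0] out+up [430.0, 900.0, 100.0] in+up [-230.0, 740.0, -640.0] psi to (50,8): 125.0
```

```bash
python3 s.py .36 .25 .92
```

```text
t 22.82 q [ 1.301 -1.035 -0.287  1.143 -0.646  1.941] p [0.1663 0.0796 0.6546] pitch 22.6 F [-0.2 -0.2 -0.7] w 0.0555
[[-0.542, 0.32, 0.777], [0.832, 0.075, 0.55], [0.117, 0.944, -0.307]]
shift mm [67.9, 325.5, 162.5] len 370 rows>= 6
tool az 35.3 p 17.9 arm az 74.5
push [-60.0, 11.0, -79.0]
up [120.0, 940.0, -310.0] out+up [430.0, 900.0, 100.0] in+up [-230.0, 740.0, -640.0] psi to (50,8): 125.0
```

Emit:
step_arm:
  rows:
    - [[10,46,23],0]
    - [[20,93,46],0]
    - [[30,140,70],0]
    - [[39,186,93],0]
    - [[49,233,116],0]
    - [[58,279,139],0]
    - [[68,325,162],0]
    - [[68,325,162],0]

```text
clock: 23.82
eef_pos: [0.1839, 0.1193, 0.8329]
tool_rot: [0.415, 0.69, 0.543, 0.239]
ft_force: [-0.7, -0.0, -0.2]
grip_width: 0.0554
grasp_force: 0.0
```

```bash
python3 s.py .47 .34 .65
```

```text
t 23.82 q [ 2.02  -0.561  0.435  2.08  -1.228  2.758] p [0.1839 0.1193 0.8329] pitch 62.1 F [-0.7 -0.  -0.2] w 0.0554
[[-0.541, 0.314, 0.78], [0.832, 0.066, 0.551], [0.121, 0.947, -0.298]]
shift mm [6.6, -68.6, 399.1] len 405 rows>= 7
tool az 35.2 p 17.3 arm az 115.7
push [-98.0, 12.0, -17.0]
up [120.0, 950.0, -300.0] out+up [600.0, 790.0, -180.0] in+up [-390.0, 860.0, -340.0] psi to (50,8): 125.0
```

```bash
cat > fk2.py <<'E'
import numpy as np
from fk import best
z0,L1,o1,L2,o2,L3=best.x
def fk(q,b):
    P=q[1]-q[2]+q[3]; a=np.array([np.cos(q[0]),np.sin(q[0]),0]); n=np.array([-a[1],a[0],0]); z=np.array([0,0,1.])
    e=lambda t:np.cos(t)*a-np.sin(t)*z
    d=np.cos(q[4])*e(P)+np.sin(q[4])*n
    return z0*z+L1*e(q[1]-np.pi/2+o1)+L2*e(q[1]-q[2]+o2)+(L3-b)*e(P)+b*d, d
if __name__=='__main__':
    from scipy.optimize import minimize_scalar
    D=[([.258,.615,.269,1.226,-.702],[.6715,.023,.2409]),([1.419,-.245,1.275,2.149,-.688],[.1628,.0946,.946]),([2.02,-.561,.435,2.08,-1.228],[.1839,.1193,.8329]),([1.706,.185,1.275,2.149,-.817],[.1142,.4109,.85]),([2.193,-.936,-.296,2.15,-1.418],[.2319,.0683,.6371])]
    f=lambda b:sum(np.sum((fk(q,b)[0]-p)**2) for q,p in D)
    s=minimize_scalar(f,bounds=(0,.34),method='bounded'); print(s.x,s.fun**.5)
    for q,p in D: print((fk(q,s.x)[0]-p).round(3),fk(q,s.x)[1].round(3))
E
python3 fk2.py
```

```text
0.2309449180375391 0.0006393962667559936
[-0. -0. -0.] [ 0.164 -0.625 -0.764]
[0. 0. 0.] [ 0.722  0.521 -0.455]
[ 0. -0.  0.] [ 0.78   0.551 -0.297]
[-0.  0.  0.] [ 0.677  0.43  -0.597]
[-0.  0.  0.] [ 0.798  0.584 -0.152]
```

```bash
cat > ik2.py <<'E'
import numpy as np
from fk2 import *
from scipy.optimize import least_squares
B=.2309; A3=L3-B
lo=np.array([-2.72,-1.05,-1.09,-1.99,-1.42]); hi=np.array([2.72,1.87,1.28,2.15,1.44])
def dv(A,p):
    a,b=np.radians([A,p]); return np.array([np.cos(b)*np.cos(a),np.cos(b)*np.sin(a),-np.sin(b)])
def ik(T,d,neg=False):
    T=np.array(T,float); w=T-B*d; q1=np.arctan2(w[1],w[0])
    if neg: q1=q1-np.sign(q1)*np.pi
    a=np.array([np.cos(q1),np.sin(q1),0]); n=np.array([-a[1],a[0],0]); q5=np.arcsin(np.clip(d@n,-1,1)); P=np.arctan2(-d[2],d@a)
    r=w@a-A3*np.cos(P); h=w[2]+A3*np.sin(P)-z0; D=np.hypot(r,h); c=(L1**2+D**2-L2**2)/2/L1/D
    if abs(c)>1: return False,np.array([q1,0,0,0,q5]).round(2),D
    E=np.arctan2(h,r)+np.arccos(c); q2=np.pi/2-E; f=-np.arctan2(h-L1*np.sin(E),r-L1*np.cos(E)); q3=q2+o2-f; q4=P-q2+q3
    q4=(q4+np.pi)%(2*np.pi)-np.pi; q=np.array([q1,q2,q3,q4,q5]); return bool(np.all(q>lo)&np.all(q<hi)),q.round(2),D.round(3)
def sim(q,d,wps,step=.03,w=.3):
    q=np.clip(q,lo+1e-6,hi-1e-6)
    for t in wps:
        p0=fk(q,B)[0]; N=max(1,int(np.linalg.norm(np.array(t)-p0)/step))
        for k in range(1,N+1):
            g=p0+(np.array(t)-p0)*k/N
            s=least_squares(lambda x:np.r_[fk(x,B)[0]-g,w*(fk(x,B)[1]-d),.003*(x-q)],q,bounds=(lo,hi)); q=s.x
        P,dd=fk(q,B); print(np.round(t,3),'q',q.round(2),'err mm',(np.linalg.norm(P-t)*1000).round(1),'az/p',np.degrees([np.arctan2(dd[1],dd[0]),np.arcsin(-dd[2])]).round(1))
    return q
E
python3 - <<'E'
from ik2 import *
from h import bot,R
g=np.array([.537,-.033,.132])
for A in(15,25,36,50):
  for p in(0,5,9,13,17):
    d=dv(A,p);T=g-.054*d; print(A,p,*ik(T,d),'| x-',ik(T+[-.06,0,0],d)[0],'y-',ik(T+[0,-.09,0],d)[0],'diag',ik(T+[-.05,-.08,0],d)[0],'up',ik(T+[0,0,.08],d)[0])
o=bot.get_obs(); q=o['joint_pos'][:5]; d=R.from_quat(o['tool_rot']).as_matrix()[:,2]; T=g-.054*d
sim(q,d,[(.15,.30,.85),(.40,.3,.7),(.5,.0,.6),T+[-.05,-.08,.15],T+[-.05,-.08,0],T])
E
```

```text
15 0 False [-0.39  1.24 -1.16 -2.41  0.65] 0.212 | x- False y- False diag False up False
15 5 False [-0.38  1.1  -1.2  -2.2   0.64] 0.197 | x- False y- False diag False up False
15 9 False [-0.38  0.97 -1.22 -1.99  0.63] 0.192 | x- False y- False diag False up False
15 13 False [-0.37  0.82 -1.22 -1.76  0.61] 0.192 | x- False y- False diag False up False
15 17 False [-0.36  0.67 -1.2  -1.51  0.59] 0.198 | x- False y- True diag False up False
25 0 False [-0.5   1.14 -1.08 -2.22  0.94] 0.243 | x- False y- False diag False up False
25 5 False [-0.5   0.99 -1.12 -1.96  0.93] 0.229 | x- False y- True diag False up False
25 9 False [-0.49  0.86 -1.13 -1.73  0.91] 0.226 | x- False y- True diag False up False
25 13 False [-0.48  0.72 -1.12 -1.48  0.89] 0.228 | x- False y- True diag True up False
25 17 False [-0.47  0.59 -1.1  -1.23  0.85] 0.236 | x- False y- True diag True up True
36 0 False [-0.58  1.04 -0.97 -2.02  1.21] 0.287 | x- False y- True diag False up True
36 5 True [-0.58  0.88 -1.   -1.64  1.19] 0.275 | x- False y- True diag True up True
36 9 True [-0.57  0.74 -1.   -1.33  1.17] 
[... 428 characters left out ...]
9] 0.386 | x- True y- True diag True up True
50 13 True [-0.6   0.56 -0.68 -0.07  1.32] 0.398 | x- True y- True diag True up True
50 17 True [-0.59  0.52 -0.66  0.05  1.26] 0.407 | x- True y- True diag True up True
[0.15 0.3  0.85] q [ 1.74 -0.38  0.4   1.4  -1.04] err mm 0.0 az/p [35.2 17.3]
[0.4 0.3 0.7] q [ 0.67 -0.4  -0.15  0.55 -0.05] err mm 0.0 az/p [35.2 17.3]
[0.5 0.  0.6] q [-0.38 -0.28 -0.29  0.51  0.93] err mm 0.0 az/p [35.2 17.3]
[ 0.445 -0.143  0.298] q [-0.79  0.11 -0.69  0.3   1.23] err mm 0.0 az/p [35.2 17.3]
[ 0.445 -0.143  0.148] q [-0.79  0.46 -0.84 -0.21  1.23] err mm 0.0 az/p [35.2 17.3]
[ 0.495 -0.063  0.148] q [-0.54  0.52 -0.96 -0.83  1.06] err mm 0.0 az/p [35.2 17.3]
```

```bash
cat > path.py <<'E'
import sys; from h import *
o=bot.get_obs(); m=R.from_quat(o['tool_rot']).as_matrix(); p=o['eef_pos']; out=[]
for s in sys.argv[2:]:
    t=np.array(eval(s)); N=int(np.ceil(np.linalg.norm(t-p)*1000/float(sys.argv[1])))
    for k in range(1,N+1): out.append((m.T@(p+(t-p)*k/N-o['eef_pos'])*1000).round().astype(int).tolist())
    p=t
print(len(out),out)
E
python3 path.py 60 '[.15,.30,.85]' '[.40,.30,.72]' '[.5,.0,.6]'
```

```text
15 [[43, 4, 17], [85, 9, 34], [128, 13, 51], [171, 18, 68], [141, 9, 115], [110, 0, 161], [80, -9, 208], [50, -18, 255], [20, -27, 302], [-33, -44, 293], [-86, -61, 285], [-139, -78, 276], [-192, -95, 267], [-246, -112, 259], [-299, -129, 250]]
```

Emit:
step_arm:
  rows:
    - [[43,4,17],0]
    - [[85,9,34],0]
    - [[128,13,51],0]
    - [[171,18,68],0]
    - [[141,9,115],0]
    - [[110,0,161],0]
    - [[80,-9,208],0]
    - [[50,-18,255],0]
    - [[20,-27,302],0]
    - [[-33,-44,293],0]
    - [[-86,-61,285],0]
    - [[-139,-78,276],0]

```text
clock: 25.32
eef_pos: [0.4517, 0.1479, 0.6561]
tool_rot: [0.416, 0.691, 0.542, 0.237]
ft_force: [1.7, -0.2, -0.6]
grip_width: 0.0556
grasp_force: 0.0
```

```bash
python3 s.py; python3 path.py 60 '[.5,.0,.6]' '[.445,-.143,.3]'; python3 - <<'E'
from ik2 import *
from h import bot,R
g=np.array([.54,-.033,.132])
o=bot.get_obs(); q=o['joint_pos'][:5]; d=R.from_quat(o['tool_rot']).as_matrix()[:,2]; T=g-.054*d
sim(q,d,[(.5,.0,.6),T+[-.05,-.08,.15],T+[-.05,-.08,0],T])
E
```

```text
t 25.32 q [ 0.076 -0.434 -0.269  0.516  0.512  1.522] p [0.4517 0.1479 0.6561] pitch 20.1 F [ 1.7 -0.2 -0.6] w 0.0556
[[-0.541, 0.317, 0.779], [0.832, 0.067, 0.551], [0.123, 0.946, -0.3]]
tool az 35.3 p 17.5 arm az 4.4
push [41.0, 49.0, -77.0]
up [120.0, 950.0, -300.0] out+up [-130.0, 980.0, 150.0] in+up [350.0, 660.0, -670.0] psi to (50,8): 125.0
9 [[-52, -16, -9], [-104, -32, -18], [-156, -48, -27], [-177, -99, -32], [-198, -151, -38], [-219, -203, -43], [-240, -255, -48], [-261, -307, -53], [-282, -358, -59]]
[0.5 0.  0.6] q [-0.38 -0.28 -0.28  0.52  0.93] err mm 0.0 az/p [35.3 17.5]
[ 0.448 -0.143  0.298] q [-0.79  0.11 -0.69  0.29  1.22] err mm 0.0 az/p [35.3 17.5]
[ 0.448 -0.143  0.148] q [-0.79  0.46 -0.83 -0.21  1.22] err mm 0.0 az/p [35.3 17.5]
[ 0.498 -0.063  0.148] q [-0.54  0.52 -0.95 -0.81  1.06] err mm 0.0 az/p [35.3 17.5]
```

Emit:
step_arm:
  rows:
    - [[-52,-16,-9],0]
    - [[-104,-32,-18],0]
    - [[-156,-48,-27],0]
    - [[-177,-99,-32],0]
    - [[-198,-151,-38],0]
    - [[-219,-203,-43],-2]
    - [[-240,-255,-48],-4]
    - [[-261,-307,-53],-6]
    - [[-282,-358,-59],-7.4]
    - [[-282,-358,-59],-7.4]
  claw: -0.3

```text
clock: 26.58
eef_pos: [0.4435, -0.1419, 0.2977]
tool_rot: [0.375, 0.714, 0.527, 0.268]
ft_force: [-0.3, -0.3, 0.5]
grip_width: 0.0555
grasp_force: 0.0
```

```bash
python3 s.py; python3 - <<'E'
from h import *
g=np.array([.54,-.033,.132]); o=bot.get_obs(); d=R.from_quat(o['tool_rot']).as_matrix()[:,2]; T=g-.054*d; print(T.round(4).tolist())
E
python3 path.py 50 '[.448,-.143,.148]' '[.498,-.063,.148]'; python3 card.py pre
```

```text
t 26.57 q [-0.796  0.105 -0.691  0.309  1.229  0.504] p [ 0.4435 -0.1419  0.2977] pitch 63.3 F [-0.3 -0.3  0.5] w 0.0555
[[-0.575, 0.252, 0.779], [0.818, 0.162, 0.551], [0.013, 0.954, -0.3]]
tool az 35.3 p 17.4 arm az -45.6
push [15.0, 94.0, -32.0]
up [10.0, 950.0, -300.0] out+up [-480.0, 860.0, -190.0] in+up [500.0, 800.0, -340.0] psi to (50,8): 125.0
[0.498, -0.0628, 0.1482]
5 [[-2, -47, 16], [-4, -95, 32], [-5, -142, 48], [13, -129, 89], [31, -116, 131]]
card [558.  -21.5] [191.7 108.7] 9.1 z [0.131 0.134 0.137] 3431
[[455.0, 17.0], [472.0, -90.0], [661.0, -60.0], [644.0, 47.0]]
```

View pics/pre.png

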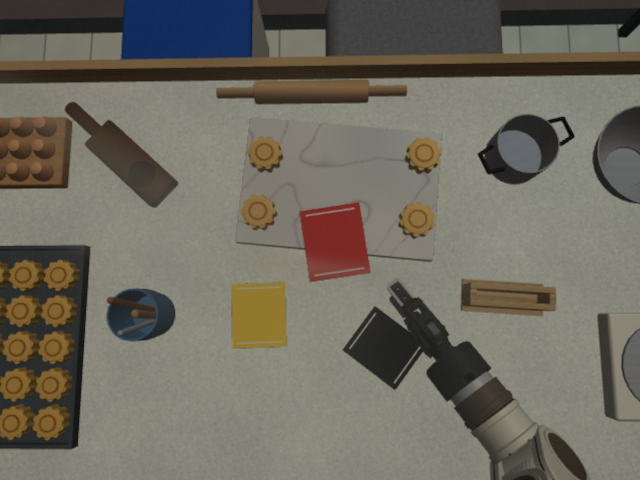

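Emit:
step_arm:
  rows:
    - [[-2,-47,16],0]
    - [[-4,-95,32],0]
    - [[-5,-142,48],0]
    - [[-5,-142,48],0]
    - [[0,-138,60],0]
    - [[6,-133,75],0]
    - [[13,-128,91],0]
    - [[20,-122,107],0]
    - [[27,-117,123],0]
    - [[31,-116,131],0]
    - [[31,-116,131],0]
    - [[31,-116,131],0]

```text
clock: 28.12
eef_pos: [0.5016, -0.0644, 0.1561]
tool_rot: [0.368, 0.716, 0.526, 0.275]
ft_force: [-0.2, -0.2, 0.2]
grip_width: 0.0555
grasp_force: 0.0
```

```bash
python3 s.py .498 -.063 .148; python3 - <<'E'
from h import *
im,d=bot.camera('side'); save('pinch_side',cv2.resize(im[150:330,220:460],None,fx=3,fy=3))
E
```

```text
t 28.12 q [-0.538  0.503 -0.946 -0.8    1.061  0.98 ] p [ 0.5016 -0.0644  0.1561] pitch 37.2 F [-0.2 -0.2  0.2] w 0.0555
[[-0.578, 0.237, 0.781], [0.816, 0.175, 0.551], [-0.006, 0.955, -0.295]]
shift mm [3.3, -8.4, 0.3] len 9 rows>= 1
tool az 35.2 p 17.2 arm az -30.8
push [-17.0, 96.0, -22.0]
up [-10.0, 960.0, -290.0] out+up [-460.0, 890.0, -60.0] in+up [450.0, 770.0, -450.0] psi to (50,8): 125.0
```

View pics/pinch_side.png

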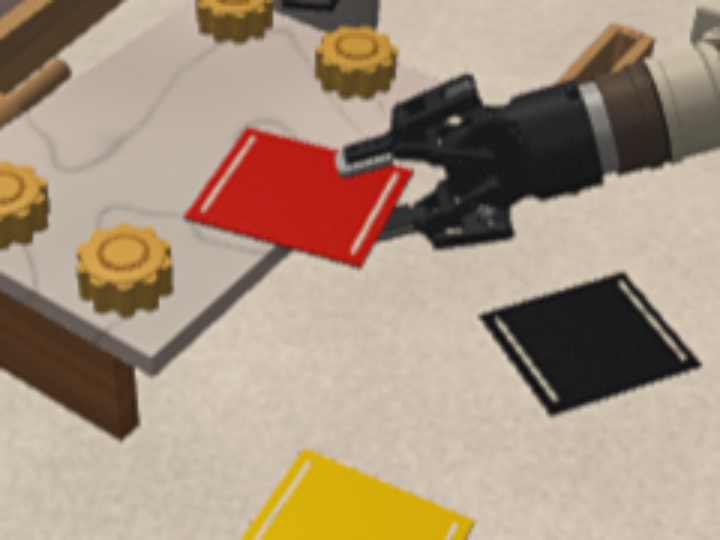

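The crop shows the upper finger above the overhanging red end at (375,155) and the lower finger beneath it at (400,220). I'll close the gripper.

Emit:
step_arm:
  rows:
    - [[0,-5,1],0]
    - [[0,-5,1],0]
    - [[0,-5,1],0]
    - [[0,-5,1],0]
    - [[0,-5,1],0]
    - [[0,-5,1],0]
  claw: 1

```text
clock: 28.92
eef_pos: [0.502, -0.0646, 0.1526]
tool_rot: [0.364, 0.715, 0.529, 0.276]
ft_force: [-2.5, -1.3, 16.2]
grip_width: 0.01
grasp_force: 57.0
```

```bash
python3 s.py
```

```text
t 28.93 q [-0.54   0.522 -0.946 -0.825  1.07   0.978] p [ 0.502  -0.0646  0.1526] pitch 36.9 F [-2.5 -1.3 16.2] w 0.01
[[-0.582, 0.228, 0.78], [0.813, 0.176, 0.555], [-0.01, 0.958, -0.288]]
tool az 35.4 p 16.7 arm az -30.9
push [-18.0, 96.0, -21.0]
up [-10.0, 960.0, -290.0] out+up [-470.0, 890.0, -60.0] in+up [450.0, 780.0, -440.0] psi to (50,8): 126.0
```

Emit:
step_arm:
  rows:
    - [[0,10,-3],0]
    - [[0,20,-6],0]
    - [[0,30,-9],0]
    - [[0,40,-12],0]
    - [[0,50,-15],0]
    - [[0,60,-18],0]
    - [[0,70,-21],0]
    - [[0,80,-24],0]
    - [[0,80,-24],0]

```text
clock: 30.05
eef_pos: [0.501, -0.0639, 0.2321]
tool_rot: [0.37, 0.715, 0.526, 0.273]
ft_force: [0.2, -0.0, -1.4]
grip_width: 0.0031
grasp_force: 59.0
```

```bash
python3 s.py; python3 - <<'E'
from h import *
im,d=bot.camera('side'); P=cloud('side',d); I=im.astype(int)
m=(I[...,0]>2*I[...,1])&(I[...,0]>2*I[...,2])&(P[...,0]>.4)&(P[...,2]>.14)&(P[...,2]<.35)
q=P[m]; c=q.mean(0); u,s,v=np.linalg.svd(q-c,full_matrices=False); print(len(q),c.round(3),'normal',v[2].round(3), 'z',np.percentile(q[:,2],[2,98]).round(3))
mm=R.from_quat(bot.get_obs()['tool_rot']).as_matrix(); L=(q-bot.get_obs()['eef_pos'])@mm*1000; print(np.percentile(L,[2,50,98],axis=0).round()); print('rect',cv2.minAreaRect(L[:,[0,2]].astype(np.float32)))
save('lift_side',cv2.resize(im[100:330,180:460],None,fx=2.5,fy=2.5))
E
```

```text
t 30.05 q [-0.537  0.261 -0.894 -0.503  1.059  0.981] p [ 0.501  -0.0639  0.2321] pitch 37.4 F [ 0.2 -0.  -1.4] w 0.0031
[[-0.577, 0.242, 0.78], [0.817, 0.173, 0.55], [-0.002, 0.955, -0.297]]
tool az 35.2 p 17.3 arm az -30.8
push [-2.0, 96.0, -29.0]
up [-0.0, 950.0, -300.0] out+up [-460.0, 890.0, -60.0] in+up [450.0, 770.0, -450.0] psi to (50,8): 125.0
1814 [ 0.588 -0.012  0.203] normal [0.249 0.127 0.96 ] z [0.183 0.221]
[[-75.   0.  44.]
 [ -6.   3. 105.]
 [ 56.   5. 168.]]
rect ((-50.795406341552734, 81.44342041015625), (202.79705810546875, 130.42153930664062), 25.9362735748291)
```

View pics/lift_side.png

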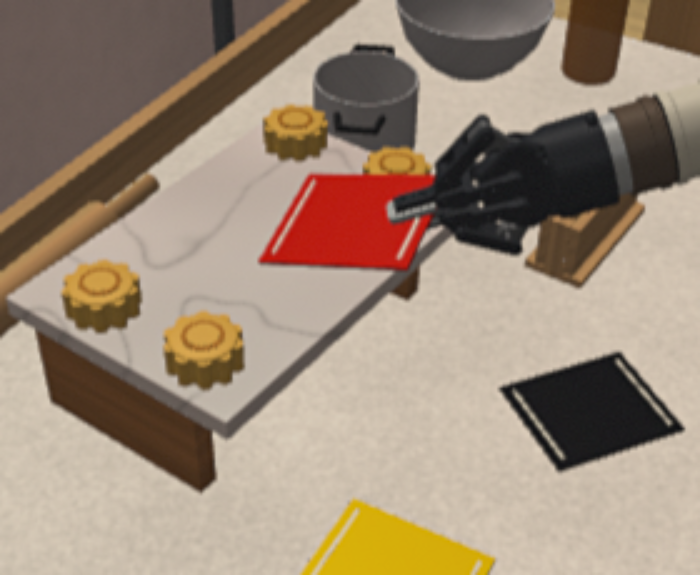

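```bash
cat > plan.py <<'E'
from ik2 import *
VM=.7*np.array([2.79,2.79,3.14,3.14,3.14])/8
def row(q,g,d,w=.5):
    l=np.maximum(lo,q-VM); h=np.minimum(hi,q+VM); x0=np.clip(q,l+1e-7,h-1e-7)
    return least_squares(lambda x:np.r_[fk(x,B)[0]-g,w*(fk(x,B)[1]-d),.003*(x-q)],x0,bounds=(l,h)).x
def goto(q,T,say=True):
    q=np.clip(q,lo+1e-6,hi-1e-6); p0,d=fk(q,B); T=np.array(T); N=int(np.ceil(np.linalg.norm(T-p0)/.06))
    for k in range(1,N+1): q=row(q,p0+(T-p0)*k/N,d)
    if say: rep(q,T)
    return q
def rep(q,T=None):
    p,d=fk(q,B); print('p',p.round(3),'q',q.round(2),'az/p',np.degrees([np.arctan2(d[1],d[0]),np.arcsin(-d[2])]).round(1),'err',None if T is None else (np.linalg.norm(p-T)*1000).round(), 'tipcard',(p+.17*d).round(2),'w5',(p-B*d).round(2))
def push(q,v,n=1):
    for _ in range(n):
        p,d=fk(q,B); v=np.array(v,float); q=row(q,p+.0625*v/np.linalg.norm(v),d)
    return q
E
python3 - <<'E'
from plan import *
from h import bot
q=bot.get_obs()['joint_pos'][:5]; rep(q)
pol=lambda r,a,z:(r*np.cos(np.radians(a)),r*np.sin(np.radians(a)),z)
q=goto(q,(.42,-.2,.35))
for a in(-50,-75,-100,-120,-135): q=goto(q,pol(.45,a,.35))
print('pushes')
for i in range(14):
    a=np.array([np.cos(q[0]),np.sin(q[0]),0]); q=push(q,.5*a+[0,0,.87]); rep(q)
E
```

```text
p [ 0.5   -0.063  0.232] q [-0.54  0.26 -0.89 -0.5   1.06] az/p [35.2 17.3] err None tipcard [0.63 0.03 0.18] w5 [ 0.32 -0.19  0.3 ]
p [ 0.435 -0.187  0.343] q [-0.89  0.09 -0.55  0.6   1.26] az/p [33.1 16.6] err 21.0 tipcard [ 0.57 -0.1   0.29] w5 [ 0.25 -0.31  0.41]
p [ 0.306 -0.334  0.337] q [-1.31  0.41 -0.17  1.69  1.15] az/p [30.9 18.2] err 24.0 tipcard [ 0.44 -0.25  0.28] w5 [ 0.12 -0.45  0.41]
p [ 0.119 -0.431  0.344] q [-1.7   0.62  0.13  2.15  0.85] az/p [30.5 18.8] err 7.0 tipcard [ 0.26 -0.35  0.29] w5 [-0.07 -0.54  0.42]
p [-0.052 -0.414  0.303] q [-2.01  0.68  0.17  2.15  0.59] az/p [28.  22.7] err 61.0 tipcard [ 0.09 -0.34  0.24] w5 [-0.24 -0.51  0.39]
p [-0.187 -0.358  0.291] q [-2.26  0.7   0.23  2.15  0.38] az/p [25.9 27.5] err 77.0 tipcard [-0.05 -0.29  0.21] w5 [-0.37 -0.45  0.4 ]
p [-0.279 -0.293  0.293] q [-2.46  0.69  0.27  2.15  0.22] az/p [24.5 32.2] err 74.0 tipcard [-0.15 -0.23  0.2 ] w5 [-0.46 -0.37  0.42]
pushes
p [-0.279 -0.297  0.31 ] q [-2.45  0.65  0.29  2.15  0.23] az/p [23.5 35.2] err None tipcard [-0.15 -0.24  0.21] w5 [-0.45 -0.37  0.44]
p [-0.28 
[... 1062 characters left out ...]
.42 -0.39  0.64]
p [-0.306 -0.388  0.46 ] q [-2.39  0.48  0.66  2.15  0.32] az/p [ 2.5 60.8] err None tipcard [-0.22 -0.38  0.31] w5 [-0.42 -0.39  0.66]
p [-0.31  -0.401  0.478] q [-2.38  0.48  0.72  2.15  0.33] az/p [-2.7 63.1] err None tipcard [-0.23 -0.4   0.33] w5 [-0.41 -0.4   0.68]
p [-0.314 -0.414  0.496] q [-2.37  0.48  0.79  2.15  0.34] az/p [-8.8 65.1] err None tipcard [-0.24 -0.43  0.34] w5 [-0.41 -0.4   0.71]
p [-0.318 -0.428  0.515] q [-2.36  0.49  0.86  2.15  0.35] az/p [-16.   66.7] err None tipcard [-0.25 -0.45  0.36] w5 [-0.41 -0.4   0.73]
p [-0.322 -0.441  0.534] q [-2.35  0.49  0.93  2.15  0.36] az/p [-24.1  67.8] err None tipcard [-0.26 -0.47  0.38] w5 [-0.4  -0.41  0.75]
```

```bash
python3 path.py 61 '[.42,-.2,.35]' '[.29,-.345,.36]' '[.116,-.435,.36]' '[-.078,-.443,.36]'
```

```text
16 [[-16, 17, -43], [-32, 35, -87], [-49, 52, -130], [-65, 70, -173], [-76, 58, -219], [-87, 46, -265], [-97, 35, -311], [-108, 23, -357], [-102, 8, -404], [-95, -6, -450], [-88, -20, -496], [-82, -35, -543], [-55, -47, -582], [-29, -59, -621], [-3, -71, -659], [24, -83, -698]]
```

Emit:
step_arm:
  rows:
    - [[-16,17,-43],0]
    - [[-32,35,-87],0]
    - [[-49,52,-130],0]
    - [[-65,70,-173],0]
    - [[-76,58,-219],0]
    - [[-87,46,-265],0]
    - [[-97,35,-311],0]
    - [[-108,23,-357],0]
    - [[-102,8,-404],0]
    - [[-95,-6,-450],0]
    - [[-88,-20,-496],0]
    - [[-82,-35,-543],0]

```text
clock: 31.6
eef_pos: [0.1325, -0.4182, 0.3387]
tool_rot: [0.378, 0.719, 0.514, 0.276]
ft_force: [1.4, 0.5, -1.9]
grip_width: 0.0035
grasp_force: 60.1
```

```bash
python3 s.py; python3 path.py 61 '[-.052,-.43,.36]' '[-.187,-.40,.36]' '[-.30,-.32,.36]'
python3 - <<'E'
from plan import *
from h import bot
q=bot.get_obs()['joint_pos'][:5]; rep(q)
for t in((-.052,-.43,.36),(-.187,-.4,.36),(-.3,-.32,.36)): q=goto(q,t)
for i in range(40):
    a=np.array([np.cos(q[0]),np.sin(q[0]),0]); q=push(q,.5*a+[0,0,.87]); 
    if i%4==3: rep(q)
E
```

```text
t 31.6 q [-1.661  0.619  0.113  2.146  0.825 -1.207] p [ 0.1325 -0.4182  0.3387] pitch 151.9 F [ 1.4  0.5 -1.9] w 0.0035
[[-0.562, 0.259, 0.785], [0.827, 0.187, 0.53], [-0.009, 0.948, -0.319]]
tool az 34.0 p 18.6 arm az -95.2
push [17.0, 97.0, -17.0]
up [-10.0, 950.0, -320.0] out+up [-390.0, 720.0, -580.0] in+up [380.0, 930.0, 20.0] psi to (50,8): 124.0
10 [[23, -7, -39], [47, -15, -79], [70, -22, -118], [94, -30, -158], [127, -40, -188], [161, -49, -218], [194, -59, -248], [238, -64, -264], [281, -69, -279], [324, -73, -294]]
p [ 0.132 -0.418  0.339] q [-1.66  0.62  0.11  2.15  0.82] az/p [34.  18.6] err None tipcard [ 0.27 -0.33  0.28] w5 [-0.05 -0.54  0.41]
p [-0.028 -0.4    0.311] q [-1.96  0.65  0.13  2.15  0.58] az/p [31.7 22.5] err 62.0 tipcard [ 0.11 -0.32  0.25] w5 [-0.21 -0.51  0.4 ]
p [-0.151 -0.366  0.299] q [-2.19  0.67  0.2   2.15  0.39] az/p [29.5 27.3] err 78.0 tipcard [-0.02 -0.29  0.22] w5 [-0.33 -0.47  0.41]
p [-0.261 -0.292  0.299] q [-2.42  0.66  0.25  2.15  0.2 ] az/p [28.2 32.1] err 77.0 tipcard [-0.13 -0.22  0.21] w5 [-0.43 -0.38  0.42]
p [-0.267 -0.319  0.361
[... 654 characters left out ...]
 0.84]
p [-0.323 -0.524  0.694] q [-2.27  0.45  1.28  1.96  0.4 ] az/p [-85.   56.2] err None tipcard [-0.31 -0.62  0.55] w5 [-0.33 -0.4   0.89]
p [-0.334 -0.555  0.756] q [-2.26  0.41  1.28  1.75  0.42] az/p [-94.4  44.8] err None tipcard [-0.34 -0.68  0.64] w5 [-0.32 -0.39  0.92]
p [-0.351 -0.592  0.823] q [-2.24  0.39  1.28  1.51  0.42] az/p [-99.9  32.3] err None tipcard [-0.38 -0.73  0.73] w5 [-0.32 -0.4   0.95]
p [-0.372 -0.628  0.891] q [-2.23  0.39  1.28  1.25  0.4 ] az/p [-103.4   19.4] err None tipcard [-0.41 -0.78  0.83] w5 [-0.32 -0.42  0.97]
p [-0.392 -0.658  0.956] q [-2.22  0.42  1.28  0.99  0.37] az/p [-105.7    6.6] err None tipcard [-0.44 -0.82  0.94] w5 [-0.33 -0.44  0.98]
```

Emit:
step_arm:
  rows:
    - [[23,-7,-39],0]
    - [[47,-15,-79],0]
    - [[70,-22,-118],0]
    - [[94,-30,-158],0]

```text
clock: 32.1
eef_pos: [-0.0121, -0.3918, 0.3078]
tool_rot: [0.389, 0.724, 0.497, 0.277]
ft_force: [-0.3, -0.3, -1.6]
grip_width: 0.0031
grasp_force: 60.1
```

Emit:
step_arm:
  rows:
    - [[33,0,-30],0]
    - [[67,10,-60],0]
    - [[100,20,-90],0]

```text
clock: 32.48
eef_pos: [-0.1047, -0.3264, 0.3112]
tool_rot: [0.396, 0.73, 0.484, 0.277]
ft_force: [-0.5, 0.1, -0.7]
grip_width: 0.003
grasp_force: 60.1
```

Emit:
step_arm:
  rows:
    - [[43,5,-16],0]
    - [[87,15,-30],0]
    - [[130,30,-46],0]

```text
clock: 32.85
eef_pos: [-0.185, -0.2199, 0.3225]
tool_rot: [0.399, 0.734, 0.476, 0.274]
ft_force: [-0.7, -0.6, -1.0]
grip_width: 0.0031
grasp_force: 60.1
```

```bash
python3 s.py
```

```text
t 32.85 q [-2.407  0.543 -0.039  2.146  0.17  -1.521] p [-0.185  -0.2199  0.3225] pitch 156.3 F [-0.7 -0.6 -1. ] w 0.0031
[[-0.531, 0.325, 0.783], [0.847, 0.227, 0.48], [-0.022, 0.918, -0.396]]
tool az 31.5 p 23.3 arm az -137.9
push [3.0, 99.0, -13.0]
up [-20.0, 920.0, -400.0] out+up [-110.0, 600.0, -800.0] in+up [70.0, 1000.0, 110.0] psi to (50,8): 118.0
```

Emit:
step_arm:
  rows:
    - [[-110,600,-800],0]
    - [[-220,1200,-1600],0]

```text
clock: 33.1
eef_pos: [-0.1815, -0.2267, 0.3303]
tool_rot: [0.406, 0.74, 0.463, 0.271]
ft_force: [0.4, 0.0, -1.3]
grip_width: 0.003
grasp_force: 60.1
```

Emit:
step_arm:
  rows:
    - [[-220,1200,-1600],0]

```text
clock: 33.22
eef_pos: [-0.1802, -0.2301, 0.3363]
tool_rot: [0.41, 0.746, 0.453, 0.267]
ft_force: [0.3, -0.1, -1.1]
grip_width: 0.0034
grasp_force: 60.1
```

Emit:
step_arm:
  rows:
    - [[-220,1200,-1600],0]

```text
clock: 33.35
eef_pos: [-0.179, -0.2333, 0.3437]
tool_rot: [0.415, 0.752, 0.44, 0.263]
ft_force: [-0.3, 0.4, -1.9]
grip_width: 0.0035
grasp_force: 60.1
```

Emit:
step_arm:
  rows:
    - [[-220,1200,-1600],0]

```text
clock: 33.48
eef_pos: [-0.1772, -0.2361, 0.3512]
tool_rot: [0.421, 0.757, 0.427, 0.26]
ft_force: [0.6, -0.4, -1.6]
grip_width: 0.0031
grasp_force: 60.1
```

Emit:
step_arm:
  rows:
    - [[-220,1200,-1600],0]

```text
clock: 33.6
eef_pos: [-0.175, -0.2387, 0.3589]
tool_rot: [0.426, 0.762, 0.414, 0.256]
ft_force: [0.1, 0.4, -1.0]
grip_width: 0.0031
grasp_force: 60.1
```

Emit:
step_arm:
  rows:
    - [[-220,1200,-1600],0]

```text
clock: 33.72
eef_pos: [-0.1722, -0.2414, 0.3668]
tool_rot: [0.432, 0.767, 0.401, 0.253]
ft_force: [-0.2, -0.1, -0.9]
grip_width: 0.0033
grasp_force: 60.0
```

```bash
python3 s.py; cat > simp.py <<'E'
from plan import *
from h import bot
q=bot.get_obs()['joint_pos'][:5]; rep(q)
for i in range(30):
    a=np.array([np.cos(q[0]),np.sin(q[0]),0]); q=push(q,.5*a+[0,0,.87])
    if i%4==3: print(i+1,end=' '); rep(q)
E
python3 simp.py
```

```text
t 33.73 q [-2.369  0.409  0.017  2.149  0.23  -1.466] p [-0.1722 -0.2414  0.3668] pitch 145.6 F [-0.2 -0.1 -0.9] w 0.0033
[[-0.499, 0.46, 0.735], [0.866, 0.305, 0.397], [-0.042, 0.834, -0.55]]
tool az 28.4 p 33.4 arm az -135.7
push [6.0, 98.0, -19.0]
up [-40.0, 830.0, -550.0] out+up [-160.0, 450.0, -880.0] in+up [90.0, 1000.0, -80.0] psi to (50,8): 105.0
p [-0.172 -0.241  0.367] q [-2.37  0.41  0.02  2.15  0.23] az/p [28.4 33.4] err None tipcard [-0.05 -0.17  0.27] w5 [-0.34 -0.33  0.49]
4 p [-0.191 -0.294  0.403] q [-2.33  0.38  0.2   2.15  0.28] az/p [23.7 44.1] err None tipcard [-0.08 -0.24  0.28] w5 [-0.34 -0.36  0.56]
8 p [-0.209 -0.359  0.454] q [-2.28  0.37  0.43  2.15  0.33] az/p [14.3 55. ] err None tipcard [-0.11 -0.33  0.32] w5 [-0.34 -0.39  0.64]
12 p [-0.224 -0.43   0.52 ] q [-2.23  0.39  0.71  2.15  0.38] az/p [-4.8 63.6] err None tipcard [-0.15 -0.44  0.37] w5 [-0.33 -0.42  0.73]
16 p [-0.233 -0.496  0.594] q [-2.18  0.45  1.04  2.15  0.42] az/p [-35.6  66. ] err None tipcard [-0.18 -0.54  0.44] w5 [-0.31 -0.44  0.81]
20 p [-0.235 -0.536  0.662] q [-2.16  0.49  1.28  2.11  0.45] az/p [-60.7  60.5] err None tipcard [-0.19 -0.61  0.51] w5 [-0.29 -0.44  0.86]
24 p [-0.236 -0.564  0.721] q [-2.14  0.43  1.28  1.93  0.48] az/p [-75.   51.1] err None tipcard [-0.21 -0.67  0.59] w5 [-0.27 -0.42  0.9 ]
28 p [-0.244 -0.602  0.784] q [-2.13  0.39  1.28  1.7   0.5 ] az/p [-83.7  39.6] err None tipcard [-0.23 -0.73  0.68] w5 [-0.26 -0.42  0.93]
```

Emit:
step_arm:
  rows:
    - [[160,860,-1880],0]

```text
clock: 33.85
eef_pos: [-0.1847, -0.2397, 0.3702]
tool_rot: [0.436, 0.773, 0.388, 0.249]
ft_force: [-0.1, -1.0, -1.6]
grip_width: 0.0029
grasp_force: 60.0
```

Emit:
step_arm:
  rows:
    - [[160,860,-1880],0]

```text
clock: 33.98
eef_pos: [-0.1969, -0.2373, 0.3739]
tool_rot: [0.442, 0.777, 0.375, 0.245]
ft_force: [0.2, 0.1, -1.1]
grip_width: 0.0035
grasp_force: 60.0
```

Emit:
step_arm:
  rows:
    - [[160,860,-1880],0]

```text
clock: 34.1
eef_pos: [-0.2072, -0.2344, 0.3789]
tool_rot: [0.447, 0.782, 0.361, 0.241]
ft_force: [0.2, 0.2, -0.9]
grip_width: 0.0034
grasp_force: 60.0
```

Emit:
step_arm:
  rows:
    - [[160,860,-1880],0]

```text
clock: 34.22
eef_pos: [-0.2162, -0.2311, 0.3848]
tool_rot: [0.452, 0.787, 0.347, 0.236]
ft_force: [-0.7, -0.4, -2.6]
grip_width: 0.0029
grasp_force: 60.0
```

Emit:
step_arm:
  rows:
    - [[160,860,-1880],0]

```text
clock: 34.35
eef_pos: [-0.2242, -0.2273, 0.3916]
tool_rot: [0.457, 0.792, 0.332, 0.23]
ft_force: [-0.4, -0.2, -1.1]
grip_width: 0.0032
grasp_force: 60.0
```

Emit:
step_arm:
  rows:
    - [[160,860,-1880],0]

```text
clock: 34.48
eef_pos: [-0.2312, -0.223, 0.3989]
tool_rot: [0.462, 0.797, 0.318, 0.224]
ft_force: [-0.3, -0.6, -1.0]
grip_width: 0.003
grasp_force: 60.0
```

Emit:
step_arm:
  rows:
    - [[160,860,-1880],0]

```text
clock: 34.6
eef_pos: [-0.2373, -0.2183, 0.4069]
tool_rot: [0.466, 0.802, 0.303, 0.218]
ft_force: [0.4, -1.4, -2.2]
grip_width: 0.0032
grasp_force: 60.0
```

Emit:
step_arm:
  rows:
    - [[160,860,-1880],0]

```text
clock: 34.72
eef_pos: [-0.2425, -0.2131, 0.4153]
tool_rot: [0.47, 0.807, 0.288, 0.211]
ft_force: [0.4, -0.4, -2.1]
grip_width: 0.0031
grasp_force: 60.0
```

```bash
sed -i 's/t=np.array(\[.636,.754,-.139\])/t=np.array([-.03,-.45,-.89])/; s/psi to (50,8)/psi to slot/' s.py; python3 s.py; python3 simp.py
```

```text
t 34.73 q [-2.521  0.309  0.168  2.149  0.14  -1.518] p [-0.2425 -0.2131  0.4153] pitch 131.2 F [ 0.4 -0.4 -2.1] w 0.0031
[[-0.468, 0.637, 0.612], [0.881, 0.392, 0.266], [-0.07, 0.664, -0.745]]
tool az 23.5 p 48.1 arm az -144.4
push [0.0, 94.0, -34.0]
up [-70.0, 660.0, -740.0] out+up [-130.0, 200.0, -970.0] in+up [0.0, 950.0, -320.0] psi to slot: -132.0
p [-0.243 -0.213  0.415] q [-2.52  0.31  0.17  2.15  0.14] az/p [23.5 48.1] err None tipcard [-0.14 -0.17  0.29] w5 [-0.38 -0.27  0.59]
4 p [-0.287 -0.266  0.457] q [-2.49  0.33  0.4   2.15  0.17] az/p [17.8 59.7] err None tipcard [-0.21 -0.24  0.31] w5 [-0.4  -0.3   0.66]
8 p [-0.328 -0.321  0.513] q [-2.46  0.36  0.67  2.15  0.19] az/p [ 2.7 71. ] err None tipcard [-0.27 -0.32  0.35] w5 [-0.4  -0.32  0.73]
12 p [-0.363 -0.374  0.576] q [-2.44  0.42  0.96  2.15  0.21] az/p [-41.6  77.7] err None tipcard [-0.34 -0.4   0.41] w5 [-0.4  -0.34  0.8 ]
16 p [-0.391 -0.417  0.64 ] q [-2.42  0.49  1.27  2.15  0.23] az/p [-90.   72.3] err None tipcard [-0.39 -0.47  0.48] w5 [-0.39 -0.35  0.86]
20 p [-0.401 -0.435  0.693] q [-2.41  0.43  1.28  2.    0.25] az/p [-106.3   62.2] err None tipcard [-0.42 -0.51  0.54] w5 [-0.37 -0.33  0.9 ]
24 p [-0.42  -0.462  0.749] q [-2.4   0.39  1.28  1.81  0.26] az/p [-114.    50.3] err None tipcard [-0.46 -0.56  0.62] w5 [-0.36 -0.33  0.93]
28 p [-0.446 -0.494  0.81 ] q [-2.39  0.37  1.28  1.59  0.26] az/p [-118.2   37.6] err None tipcard [-0.51 -0.61  0.71] w5 [-0.36 -0.33  0.95]
```

Emit:
step_arm:
  rows:
    - [[-300,300,-1900],0]

```text
clock: 34.85
eef_pos: [-0.2524, -0.2267, 0.4207]
tool_rot: [0.475, 0.811, 0.272, 0.205]
ft_force: [-0.3, 0.5, -1.8]
grip_width: 0.0032
grasp_force: 60.0
```

Emit:
step_arm:
  rows:
    - [[-300,300,-1900],0]

```text
clock: 34.98
eef_pos: [-0.2607, -0.2398, 0.4266]
tool_rot: [0.479, 0.816, 0.256, 0.199]
ft_force: [0.4, 0.3, -1.0]
grip_width: 0.0034
grasp_force: 60.0
```

Emit:
step_arm:
  rows:
    - [[-300,300,-1900],0]

```text
clock: 35.1
eef_pos: [-0.2671, -0.2513, 0.4343]
tool_rot: [0.484, 0.82, 0.239, 0.192]
ft_force: [-0.1, 0.6, -1.8]
grip_width: 0.0034
grasp_force: 60.0
```

Emit:
step_arm:
  rows:
    - [[-300,300,-1900],0]

```text
clock: 35.22
eef_pos: [-0.2719, -0.2613, 0.4436]
tool_rot: [0.488, 0.824, 0.222, 0.185]
ft_force: [-0.5, 0.5, -1.5]
grip_width: 0.003
grasp_force: 60.0
```

Emit:
step_arm:
  rows:
    - [[-300,300,-1900],0]

```text
clock: 35.35
eef_pos: [-0.2752, -0.2703, 0.4541]
tool_rot: [0.493, 0.827, 0.204, 0.179]
ft_force: [-0.3, -0.2, -1.2]
grip_width: 0.0033
grasp_force: 60.0
```

Emit:
step_arm:
  rows:
    - [[-300,300,-1900],0]

```text
clock: 35.48
eef_pos: [-0.2769, -0.2782, 0.466]
tool_rot: [0.497, 0.83, 0.185, 0.172]
ft_force: [-0.3, 0.1, -0.5]
grip_width: 0.0034
grasp_force: 60.0
```

Emit:
step_arm:
  rows:
    - [[-300,300,-1900],0]

```text
clock: 35.6
eef_pos: [-0.2773, -0.285, 0.4788]
tool_rot: [0.501, 0.833, 0.165, 0.166]
ft_force: [0.4, 0.6, -1.9]
grip_width: 0.0035
grasp_force: 59.9
```

```bash
python3 s.py; python3 simp.py
```

```text
t 35.6 q [-2.456  0.302  0.447  2.149  0.197 -1.416] p [-0.2773 -0.285   0.4788] pitch 114.8 F [ 0.4  0.6 -1.9] w 0.0035
[[-0.443, 0.78, 0.442], [0.89, 0.443, 0.109], [-0.111, 0.442, -0.89]]
tool az 13.9 p 62.9 arm az -140.7
push [2.0, 83.0, -55.0]
up [-110.0, 440.0, -890.0] out+up [-210.0, -60.0, -980.0] in+up [10.0, 830.0, -570.0] psi to slot: -130.0
p [-0.277 -0.285  0.479] q [-2.46  0.3   0.45  2.15  0.2 ] az/p [13.9 62.9] err None tipcard [-0.2  -0.27  0.33] w5 [-0.38 -0.31  0.68]
4 p [-0.317 -0.346  0.537] q [-2.42  0.35  0.74  2.15  0.22] az/p [-8. 73.] err None tipcard [-0.27 -0.35  0.37] w5 [-0.38 -0.34  0.76]
8 p [-0.349 -0.402  0.601] q [-2.39  0.42  1.05  2.15  0.24] az/p [-57.6  75.8] err None tipcard [-0.33 -0.44  0.44] w5 [-0.38 -0.35  0.83]
12 p [-0.369 -0.438  0.662] q [-2.38  0.46  1.28  2.11  0.26] az/p [-91.5  68.3] err None tipcard [-0.37 -0.5   0.5 ] w5 [-0.37 -0.35  0.88]
16 p [-0.381 -0.461  0.715] q [-2.37  0.41  1.28  1.95  0.28] az/p [-104.4   57.7] err None tipcard [-0.4  -0.55  0.57] w5 [-0.35 -0.34  0.91]
20 p [-0.401 -0.492  0.772] q [-2.36  0.38  1.28  1.75  0.29] az/p [-111.    45.5] err None tipcard [-0.44 -0.6   0.65] w5 [-0.34 -0.34  0.94]
24 p [-0.427 -0.527  0.835] q [-2.35  0.37  1.28  1.51  0.29] az/p [-114.8   32.7] err None tipcard [-0.49 -0.66  0.74] w5 [-0.35 -0.35  0.96]
28 p [-0.455 -0.561  0.899] q [-2.34  0.37  1.28  1.26  0.28] az/p [-117.2   19.6] err None tipcard [-0.53 -0.7   0.84] w5 [-0.36 -0.37  0.98]
```

Emit:
step_arm:
  rows:
    - [[-420,-120,-1960],0]

```text
clock: 35.72
eef_pos: [-0.2847, -0.2987, 0.4895]
tool_rot: [0.505, 0.836, 0.145, 0.16]
ft_force: [-0.2, -0.1, -1.1]
grip_width: 0.0034
grasp_force: 60.0
```

Emit:
step_arm:
  rows:
    - [[-420,-120,-1960],0]

```text
clock: 35.85
eef_pos: [-0.2908, -0.311, 0.5003]
tool_rot: [0.509, 0.837, 0.126, 0.154]
ft_force: [0.1, -0.1, -0.4]
grip_width: 0.0033
grasp_force: 60.0
```

Emit:
step_arm:
  rows:
    - [[-420,-250,-1960],0]

```text
clock: 35.98
eef_pos: [-0.2979, -0.3227, 0.5117]
tool_rot: [0.513, 0.839, 0.105, 0.148]
ft_force: [-0.3, 0.4, -1.3]
grip_width: 0.0033
grasp_force: 60.0
```

Emit:
step_arm:
  rows:
    - [[-420,-300,-1940],0]

```text
clock: 36.1
eef_pos: [-0.3046, -0.3333, 0.5238]
tool_rot: [0.517, 0.84, 0.084, 0.143]
ft_force: [0.9, 0.1, -2.0]
grip_width: 0.0034
grasp_force: 60.0
```

Emit:
step_arm:
  rows:
    - [[-420,-400,-1920],0]

```text
clock: 36.22
eef_pos: [-0.3119, -0.343, 0.5362]
tool_rot: [0.52, 0.841, 0.063, 0.138]
ft_force: [-0.5, 0.1, -2.0]
grip_width: 0.0031
grasp_force: 59.9
```

Emit:
step_arm:
  rows:
    - [[-420,-500,-1900],0]

```text
clock: 36.35
eef_pos: [-0.3199, -0.352, 0.5487]
tool_rot: [0.523, 0.841, 0.041, 0.132]
ft_force: [-0.6, -0.1, -1.3]
grip_width: 0.0031
grasp_force: 59.9
```

Emit:
step_arm:
  rows:
    - [[-420,-600,-1880],0]

```text
clock: 36.48
eef_pos: [-0.3285, -0.3601, 0.5612]
tool_rot: [0.526, 0.84, 0.019, 0.127]
ft_force: [-0.1, -0.6, -2.0]
grip_width: 0.0034
grasp_force: 59.9
```

Emit:
step_arm:
  rows:
    - [[-420,-700,-1860],0]

```text
clock: 36.6
eef_pos: [-0.3378, -0.3671, 0.5738]
tool_rot: [0.529, 0.84, -0.003, 0.122]
ft_force: [-0.0, 0.3, -2.1]
grip_width: 0.0031
grasp_force: 59.9
```

Emit:
step_arm:
  rows:
    - [[-420,-700,-1860],0]

```text
clock: 36.72
eef_pos: [-0.3453, -0.372, 0.5873]
tool_rot: [0.532, 0.838, -0.025, 0.118]
ft_force: [-0.3, -0.3, -0.4]
grip_width: 0.0032
grasp_force: 59.9
```

```bash
python3 s.py; python3 simp.py | head -4
```

```text
t 36.73 q [-2.427  0.381  0.94   2.15   0.24  -1.299] p [-0.3453 -0.372   0.5873] pitch 91.1 F [-0.3 -0.3 -0.4] w 0.0032
[[-0.407, 0.897, 0.17], [0.886, 0.433, -0.167], [-0.224, 0.083, -0.971]]
tool az -44.4 p 76.2 arm az -139.1
push [-3.0, 61.0, -79.0]
up [-220.0, 80.0, -970.0] out+up [-330.0, -410.0, -850.0] in+up [-60.0, 550.0, -840.0] psi to slot: -125.0
p [-0.345 -0.372  0.587] q [-2.43  0.38  0.94  2.15  0.24] az/p [-44.4  76.2] err None tipcard [-0.32 -0.4   0.42] w5 [-0.38 -0.33  0.81]
4 p [-0.374 -0.42   0.651] q [-2.4   0.47  1.27  2.15  0.26] az/p [-87.5  70.7] err None tipcard [-0.37 -0.48  0.49] w5 [-0.38 -0.34  0.87]
8 p [-0.385 -0.441  0.703] q [-2.4   0.41  1.28  2.    0.28] az/p [-103.2   60.6] err None tipcard [-0.4  -0.52  0.55] w5 [-0.36 -0.33  0.9 ]
12 p [-0.405 -0.471  0.758] q [-2.39  0.38  1.28  1.81  0.29] az/p [-111.    48.8] err None tipcard [-0.45 -0.58  0.63] w5 [-0.35 -0.33  0.93]
```

Emit:
step_arm:
  rows:
    - [[-660,-820,-1700],0]

```text
clock: 36.85
eef_pos: [-0.3509, -0.3831, 0.6009]
tool_rot: [0.534, 0.836, -0.048, 0.113]
ft_force: [0.1, -0.2, -1.0]
grip_width: 0.003
grasp_force: 59.9
```

Emit:
step_arm:
  rows:
    - [[-660,-820,-1700],0]

```text
clock: 36.98
eef_pos: [-0.3548, -0.3923, 0.6147]
tool_rot: [0.536, 0.834, -0.07, 0.109]
ft_force: [0.7, -0.8, -0.9]
grip_width: 0.0034
grasp_force: 59.9
```

Emit:
step_arm:
  rows:
    - [[-640,-900,-1650],0]

```text
clock: 37.1
eef_pos: [-0.3593, -0.3994, 0.6288]
tool_rot: [0.537, 0.832, -0.092, 0.105]
ft_force: [-0.8, -0.3, -1.1]
grip_width: 0.0029
grasp_force: 59.9
```

Emit:
step_arm:
  rows:
    - [[-640,-900,-1650],0]

```text
clock: 37.22
eef_pos: [-0.3626, -0.4039, 0.6436]
tool_rot: [0.538, 0.829, -0.115, 0.102]
ft_force: [-0.3, 0.2, -1.6]
grip_width: 0.0033
grasp_force: 59.9
```

Emit:
step_arm:
  rows:
    - [[-640,-900,-1650],0]

```text
clock: 37.35
eef_pos: [-0.3642, -0.4061, 0.6594]
tool_rot: [0.539, 0.825, -0.137, 0.098]
ft_force: [-0.8, 0.1, -1.9]
grip_width: 0.0036
grasp_force: 59.9
```

```bash
python3 s.py
```

```text
t 37.35 q [-2.411  0.427  1.226  2.15   0.26  -1.224] p [-0.3642 -0.4061  0.6594] pitch 77.4 F [-0.8  0.1 -1.9] w 0.0036
[[-0.399, 0.917, 0.014], [0.863, 0.381, -0.333], [-0.311, -0.12, -0.943]]
tool az -87.5 p 70.5 arm az -138.1
push [-8.0, 48.0, -88.0]
up [-310.0, -120.0, -940.0] out+up [-410.0, -570.0, -710.0] in+up [-130.0, 360.0, -930.0] psi to slot: -111.0
```

```bash
cat > slot.py <<'E'
from ik2 import *
from h import *
o=bot.get_obs(); m=R.from_quat(o['tool_rot']).as_matrix(); q=o['joint_pos']
sy=np.radians(-3.8); sx=np.array([np.cos(sy),np.sin(sy),0]); h=np.array([sx[1],-sx[0],0])   # h = -slot y
th=np.arctan2(m[:,1]@h,m[:,0]@h); print('turn',np.degrees(th).round(1))
c,s=np.cos(th),np.sin(th); m2=np.c_[m[:,0]*c+m[:,1]*s,-m[:,0]*s+m[:,1]*c,m[:,2]]; print(m2.round(3).tolist())
g=np.radians(27.6); Lx=np.array([-np.sin(g),0,np.cos(g)]); W=np.array([np.cos(g),0,np.sin(g)]); C=np.array([-.011,.0,.100])
lo_=[m2@(C+.065*Lx+k*.055*W) for k in(-1,1)]; bc=m2@(C+.065*Lx); print('L',(m2@Lx).round(3),'W',(m2@W).round(3),'corners rel',np.round(lo_,3).tolist())
zl=min(l[2] for l in lo_); T=np.array([.4912-bc[0],-.350-bc[1],.010-zl]); print('final TCP',T.round(4),ik(T,m[:,2]),'hover',ik(T+[0,0,.1],m[:,2]),ik(T+[0,0,.2],m[:,2]))
if __name__=='__main__':
    sim(q[:5],m[:,2],[(-.2,-.5,.6),(.1,-.5,.55),(.35,-.42,.5),T+[0,0,.15],T])
E
python3 slot.py
```

```text
turn -152.2
[[-0.075, -0.997, 0.014], [-0.941, 0.066, -0.333], [0.331, -0.039, -0.943]]
L [ 0.048  0.141 -0.989] W [-0.06  -0.988 -0.144] corners rel [[0.009, 0.041, -0.154], [0.002, -0.068, -0.17]]
final TCP [ 0.4858 -0.3362  0.1801] (True, array([-0.49,  0.4 , -0.15,  0.84, -0.29]), np.float64(0.589)) hover (True, array([-0.49,  0.32,  0.01,  1.08, -0.29]), np.float64(0.639)) (True, array([-0.49,  0.29,  0.22,  1.33, -0.29]), np.float64(0.699))
[-0.2 -0.5  0.6] q [-2.02  0.2   0.69  1.76  0.16] err mm 0.0 az/p [-87.5  70.5]
[ 0.1  -0.5   0.55] q [-1.35  0.06  0.38  1.56 -0.06] err mm 0.0 az/p [-87.5  70.5]
[ 0.35 -0.42  0.5 ] q [-0.78  0.17  0.37  1.53 -0.23] err mm 0.0 az/p [-87.5  70.5]
[ 0.486 -0.336  0.33 ] q [-0.49  0.3   0.11  1.21 -0.29] err mm 0.0 az/p [-87.5  70.5]
[ 0.486 -0.336  0.18 ] q [-0.49  0.4  -0.15  0.84 -0.29] err mm 0.0 az/p [-87.5  70.5]
```

```bash
python3 path.py 58 '[-.2,-.5,.6]' '[.1,-.5,.55]'
```

```text
10 [[-32, 30, 22], [-64, 61, 45], [-96, 91, 67], [-128, 122, 90], [-145, 169, 98], [-163, 216, 107], [-180, 262, 115], [-198, 309, 124], [-215, 356, 133], [-232, 403, 141]]
```

Emit:
step_arm:
  rows:
    - [[-32,30,22],-5]
    - [[-64,61,45],-15]
    - [[-96,91,67],-25]
    - [[-128,122,90],-35]
    - [[-145,169,98],-45]
    - [[-163,216,107],-55]
    - [[-180,262,115],-65]
    - [[-198,309,124],-75]
    - [[-215,356,133],-85]
    - [[-232,403,141],-95]

```text
clock: 38.6
eef_pos: [0.1013, -0.4985, 0.5498]
tool_rot: [-0.247, 0.954, -0.165, -0.034]
ft_force: [-0.6, -1.5, -0.8]
grip_width: 0.0032
grasp_force: 59.9
```

```bash
python3 s.py; python3 path.py 58 '[.35,-.42,.5]' '[.486,-.336,.36]'; python3 slot.py | head -1
```

```text
t 38.6 q [-1.343  0.062  0.381  1.556 -0.059 -1.859] p [ 0.1013 -0.4985  0.5498] pitch 70.9 F [-0.6 -1.5 -0.8] w 0.0032
[[-0.876, -0.482, 0.016], [-0.459, 0.824, -0.332], [0.147, -0.298, -0.943]]
tool az -87.3 p 70.6 arm az -77.0
push [-0.0, 22.0, -98.0]
up [150.0, -300.0, -940.0] out+up [250.0, -710.0, -660.0] in+up [0.0, 200.0, -980.0] psi to slot: -111.0
9 [[-52, -8, 5], [-105, -16, 10], [-157, -24, 15], [-209, -32, 20], [-261, -40, 25], [-306, -29, 51], [-350, -18, 78], [-395, -6, 105], [-440, 5, 131]]
turn -56.8
```

Emit:
step_arm:
  rows:
    - [[-52,-8,5],-7]
    - [[-105,-16,10],-14]
    - [[-157,-24,15],-21]
    - [[-209,-32,20],-28]
    - [[-261,-40,25],-35]
    - [[-306,-29,51],-42]
    - [[-350,-18,78],-49]
    - [[-395,-6,105],-56.8]
    - [[-440,5,131],-56.8]
    - [[-440,5,131],-56.8]
    - [[-440,5,131],-56.8]

```text
clock: 39.98
eef_pos: [0.4858, -0.3387, 0.3611]
tool_rot: [-0.669, 0.724, -0.129, -0.108]
ft_force: [0.2, -0.6, -0.6]
grip_width: 0.0028
grasp_force: 59.9
```

```bash
python3 s.py; python3 slot.py | head -4; cat > meas.py <<'E'
from h import *
import sys
o=bot.get_obs(); mm=R.from_quat(o['tool_rot']).as_matrix()
for n in('top','side'):
    im,d=bot.camera(n); P=cloud(n,d); I=im.astype(int)
    m=(I[...,0]>1.8*I[...,1])&(I[...,0]>1.8*I[...,2])&(abs(P[...,0]-.49)<.12)&(abs(P[...,1]+.35)<.14)&(P[...,2]>.0)&(P[...,2]<.4)
    k,l,st,_=cv2.connectedComponentsWithStats(m.astype(np.uint8)); m=l==1+np.argmax(st[1:,4])
    q=P[m]; print(n,len(q))
    if len(q)>30:
        c=q.mean(0); v=np.linalg.svd(q-c,full_matrices=False)[2]; print('c',c.round(3),'normal',v[2].round(3),'ext',np.percentile(q,[1,99],axis=0).round(3).tolist())
        L=(q-o['eef_pos'])@mm*1000; print('tool ext',np.percentile(L,[1,50,99],axis=0).round().tolist(), 'rect xz',cv2.minAreaRect(L[:,[0,2]].astype(np.float32)))
    save(sys.argv[1]+n,im)
E
python3 meas.py hover; python3 - <<'E'
import cv2; a=cv2.imread('pics/hoverside.png')[60:300,260:560]; b=cv2.imread('pics/hovertop.png')[180:360,400:625]
import numpy as np; a=cv2.resize(a,(400,320)); b=cv2.resize(b,(400,320)); cv2.imwrite('pics/hov.png',np.hstack([a,b]))
E
```

```text
t 39.98 q [-0.498  0.289  0.179  1.28  -0.288 -2.016] p [ 0.4858 -0.3387  0.3611] pitch 79.6 F [ 0.2 -0.6 -0.6] w 0.0028
[[-0.082, -0.997, 0.016], [-0.941, 0.072, -0.332], [0.33, -0.042, -0.943]]
tool az -87.3 p 70.6 arm az -28.5
push [25.0, 14.0, -96.0]
up [330.0, -40.0, -940.0] out+up [480.0, -490.0, -730.0] in+up [100.0, 420.0, -910.0] psi to slot: -111.0
turn -0.3
[[-0.076, -0.997, 0.016], [-0.941, 0.066, -0.332], [0.33, -0.04, -0.943]]
L [ 0.049  0.142 -0.989] W [-0.06  -0.988 -0.145] corners rel [[0.009, 0.041, -0.154], [0.002, -0.068, -0.17]]
final TCP [ 0.4856 -0.3364  0.1802] (True, array([-0.49,  0.4 , -0.15,  0.84, -0.29]), np.float64(0.588)) hover (True, array([-0.49,  0.32,  0.01,  1.08, -0.29]), np.float64(0.638)) (True, array([-0.49,  0.28,  0.22,  1.33, -0.29]), np.float64(0.699))
top 69
c [ 0.49  -0.309  0.295] normal [-0.985  0.172 -0.032] ext [[0.488, -0.325, 0.256], [0.493, -0.302, 0.326]]
tool ext [[-68.0, -1.0, 24.0], [-49.0, 0.0, 48.0], [-37.0, 2.0, 87.0]] rect xz ((-44.84254837036133, 60.319305419921875), (22.37944984436035, 73.42962646484375), 27.84979820251465)
side 675
c [ 0.487 -0.344  0.263] normal [-0.996  0.082 -0.038] ext [[0.479, -0.41, 0.204], [0.495, -0.297, 0.332]]
tool ext [[-85.0, -4.0, 21.0], [-29.0, 2.0, 99.0], [40.0, 9.0, 162.0]] rect xz ((-13.250310897827148, 93.90506744384766), (113.66320037841797, 133.0118865966797), 26.671405792236328)
```

View pics/hov.png

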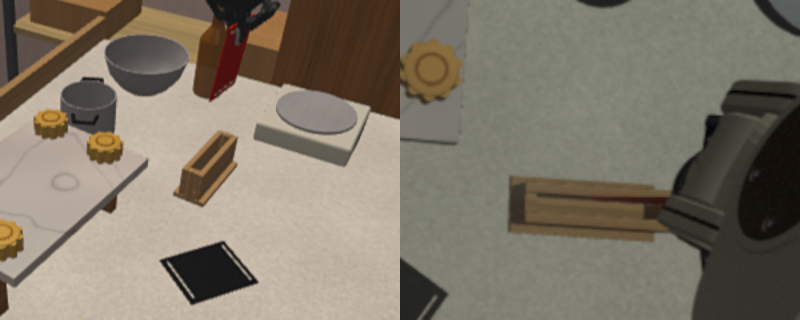

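Emit:
step_arm:
  rows:
    - [[-12,1,34],0]
    - [[-24,3,68],0]
    - [[-35,4,99],0]
    - [[-41,5,115],0]
    - [[-41,5,115],0]

```text
clock: 40.7
eef_pos: [0.4847, -0.3386, 0.238]
tool_rot: [-0.668, 0.725, -0.128, -0.109]
ft_force: [-0.5, 0.1, -0.3]
grip_width: 0.0034
grasp_force: 59.8
```

```bash
python3 s.py; python3 meas.py near
```

```text
t 40.7 q [-0.498  0.348 -0.063  0.982 -0.288 -2.014] p [ 0.4847 -0.3386  0.238 ] pitch 79.8 F [-0.5  0.1 -0.3] w 0.0034
[[-0.083, -0.996, 0.014], [-0.941, 0.074, -0.331], [0.329, -0.04, -0.944]]
tool az -87.6 p 70.7 arm az -28.6
push [33.0, -5.0, -94.0]
up [330.0, -40.0, -940.0] out+up [470.0, -490.0, -740.0] in+up [100.0, 420.0, -910.0] psi to slot: -110.0
top 5
side 494
c [ 0.487 -0.342  0.137] normal [-0.996  0.079 -0.04 ] ext [[0.481, -0.403, 0.076], [0.495, -0.297, 0.211]]
tool ext [[-87.0, -5.0, 19.0], [-30.0, 1.0, 101.0], [30.0, 5.0, 167.0]] rect xz ((-13.484914779663086, 93.57915496826172), (113.88902282714844, 139.5124969482422), 25.811262130737305)
```

Emit:
step_arm:
  rows:
    - [[-3.3,0.4,9.4],0]
    - [[-6.6,0.8,18.9],0]
    - [[-10,1.2,28.3],0]
    - [[-10,1.2,28.3],0]

```text
clock: 41.3
eef_pos: [0.4853, -0.3374, 0.2065]
tool_rot: [-0.669, 0.724, -0.127, -0.109]
ft_force: [-0.5, -0.1, -1.9]
grip_width: 0.0031
grasp_force: 59.9
```

Emit:
step_arm:
  rows:
    - [[-2.6,0.3,7.5],0]
    - [[-5.3,0.6,15],0]
    - [[-5.3,0.6,15],0]

```text
clock: 41.68
eef_pos: [0.4855, -0.3375, 0.1911]
tool_rot: [-0.669, 0.724, -0.128, -0.109]
ft_force: [0.0, 0.2, -0.5]
grip_width: 0.0034
grasp_force: 59.9
```

Forces stay near zero, so it is inside the slot. I'll go down until it touches the floor.

Emit:
step_arm:
  rows:
    - [[-2,0.2,5.7],0]
    - [[-2,0.2,5.7],0]

```text
clock: 41.92
eef_pos: [0.4859, -0.3377, 0.1856]
tool_rot: [-0.669, 0.724, -0.128, -0.109]
ft_force: [0.2, 0.1, -0.6]
grip_width: 0.003
grasp_force: 59.9
```

Emit:
step_arm:
  rows:
    - [[-1.3,0.2,3.8],0]
    - [[-1.3,0.2,3.8],0]

```text
clock: 42.18
eef_pos: [0.4859, -0.3378, 0.1818]
tool_rot: [-0.669, 0.724, -0.129, -0.109]
ft_force: [0.3, 0.1, -1.7]
grip_width: 0.0032
grasp_force: 59.9
```

Emit:
step_arm:
  rows:
    - [[-1,0.1,2.8],0]
    - [[-1,0.1,2.8],0]

```text
clock: 42.42
eef_pos: [0.4865, -0.338, 0.1798]
tool_rot: [-0.669, 0.724, -0.13, -0.108]
ft_force: [-0.6, 1.0, 1.9]
grip_width: 0.0031
grasp_force: 60.4
```

Emit:
step_arm:
  rows:
    - [[-1,0.1,2.8],0]
    - [[-1,0.1,2.8],0]

```text
clock: 42.68
eef_pos: [0.4876, -0.339, 0.179]
tool_rot: [-0.668, 0.724, -0.132, -0.108]
ft_force: [0.1, 1.4, 8.3]
grip_width: 0.0029
grasp_force: 61.5
```

Emit:
step_arm:
  rows:
    - [[-1,0.1,2.8],0]
    - [[-1,0.1,2.8],0]

```text
clock: 42.92
eef_pos: [0.4886, -0.3394, 0.1784]
tool_rot: [-0.668, 0.724, -0.134, -0.108]
ft_force: [-2.4, 3.5, 17.6]
grip_width: 0.0033
grasp_force: 63.0
```

Emit:
step_arm:
  rows:
    - [[-1,0.1,2.8],0]
    - [[-1,0.1,2.8],0]

```text
clock: 43.18
eef_pos: [0.4904, -0.3396, 0.1769]
tool_rot: [-0.668, 0.724, -0.136, -0.107]
ft_force: [-0.2, 6.1, 20.4]
grip_width: 0.0029
grasp_force: 63.8
```

```bash
python3 s.py | head -3; python3 meas.py press
```

```text
t 43.17 q [-0.495  0.405 -0.154  0.818 -0.29  -2.014] p [ 0.4904 -0.3396  0.1769] pitch 78.9 F [-0.2  6.1 20.4] w 0.0029
[[-0.085, -0.996, 0.027], [-0.938, 0.071, -0.34], [0.336, -0.054, -0.94]]
tool az -85.5 p 70.1 arm az -28.3Traceback (most recent call last):
  File "meas.py", line 7, in <module>
    k,l,st,_=cv2.connectedComponentsWithStats(m.astype(np.uint8)); m=l==1+np.argmax(st[1:,4])
                                                                          ~~~~~~~~~^^^^^^^^^^
    return _wrapfunc(a, 'argmax', axis=axis, out=out, **kwds)
    return bound(*args, **kwds)
ValueError: attempt to get argmax of an empty sequence
```

Emit:
step_arm:
  rows:
    - [[1.5,0,-4],0]
    - [[1.5,0,-4],0]

```text
clock: 43.48
eef_pos: [0.488, -0.3388, 0.1776]
tool_rot: [-0.668, 0.724, -0.132, -0.108]
ft_force: [0.4, 3.0, 10.3]
grip_width: 0.0033
grasp_force: 62.3
```

Emit:
step_arm:
  rows:
    - [[0,0,0],0]
    - [[0,0,0],0]
    - [[0,0,0],0]
    - [[0,0,0],0]
    - [[0,0,0],0]
    - [[0,0,0],0]
  claw: -0.4

```text
clock: 44.22
eef_pos: [0.486, -0.3379, 0.1744]
tool_rot: [-0.669, 0.724, -0.129, -0.108]
ft_force: [-0.6, 0.4, -0.4]
grip_width: 0.0599
grasp_force: 0.0
```

```bash
python3 s.py; sed -i "s/('top','side')/('side',)/" meas.py; python3 meas.py rel; python3 - <<'E'
import cv2; a=cv2.imread('pics/relside.png')[110:250,340:500]; cv2.imwrite('pics/rel.png',cv2.resize(a,None,fx=4,fy=4))
E
```

```text
t 44.23 q [-0.496  0.407 -0.155  0.829 -0.288 -2.014] p [ 0.486  -0.3379  0.1744] pitch 79.7 F [-0.6  0.4 -0.4] w 0.0599
[[-0.082, -0.997, 0.015], [-0.941, 0.072, -0.332], [0.329, -0.041, -0.943]]
tool az -87.4 p 70.6 arm az -28.4
push [37.0, -14.0, -92.0]
up [330.0, -40.0, -940.0] out+up [470.0, -490.0, -740.0] in+up [100.0, 420.0, -910.0] psi to slot: -111.0
side 214
c [ 0.477 -0.334  0.105] normal [ 0.966 -0.06   0.253] ext [[0.459, -0.4, 0.048], [0.502, -0.294, 0.156]]
tool ext [[-71.0, -12.0, 12.0], [-28.0, 13.0, 65.0], [29.0, 29.0, 125.0]] rect xz ((-25.165058135986328, 81.0341567993164), (130.3373565673828, 93.31971740722656), 60.98630142211914)
```

View pics/rel.png

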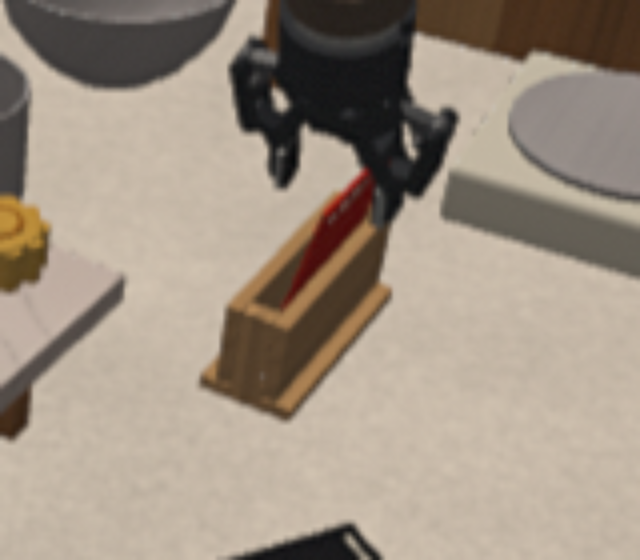

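Emit:
step_arm:
  rows:
    - [[0,0,0],0]
    - [[0,0,0],0]
    - [[0,0,0],0]
    - [[0,0,0],0]
  claw: -1

```text
clock: 44.78
eef_pos: [0.486, -0.3379, 0.1745]
tool_rot: [-0.669, 0.724, -0.129, -0.108]
ft_force: [0.0, -0.1, -0.2]
grip_width: 0.0852
grasp_force: 0.0
```

Emit:
step_arm:
  rows:
    - [[7,-1,-19],0]
    - [[13,-2,-38],0]
    - [[26,-3,-75],0]
    - [[43,-5,-123],0]
    - [[60,-7,-170],0]
    - [[80,-9,-225],0]
    - [[80,-9,-225],0]

```text
clock: 45.65
eef_pos: [0.4863, -0.34, 0.4202]
tool_rot: [-0.668, 0.724, -0.135, -0.107]
ft_force: [1.0, -0.4, -0.0]
grip_width: 0.0854
grasp_force: 0.0
```

```bash
python3 s.py|head -2; sed -i "s/('side',)/('top','side')/" meas.py; python3 meas.py fin; python3 - <<'E'
import cv2,numpy as np; a=cv2.imread('pics/finside.png')[110:250,340:500]; b=cv2.imread('pics/fintop.png')[230:370,430:590]; cv2.imwrite('pics/fin.png',np.hstack([cv2.resize(a,(400,350)),cv2.resize(b,(400,350))]))
E
```

```text
t 45.65 q [-0.499  0.281  0.318  1.414 -0.288 -2.017] p [ 0.4863 -0.34    0.4202] pitch 78.9 F [ 1.  -0.4 -0. ] w 0.0854
[[-0.086, -0.996, 0.025], [-0.939, 0.072, -0.338], [0.334, -0.053, -0.941]]
top 708
c [ 0.482 -0.354  0.088] normal [-0.979  0.069 -0.191] ext [[0.467, -0.419, 0.011], [0.498, -0.3, 0.14]]
tool ext [[-164.0, 11.0, 253.0], [-97.0, 22.0, 312.0], [-35.0, 31.0, 400.0]] rect xz ((-95.18557739257812, 333.65185546875), (126.08844757080078, 136.72024536132812), 19.800907135009766)
side 242
c [ 0.476 -0.341  0.107] normal [ 0.97  -0.054  0.236] ext [[0.467, -0.405, 0.046], [0.502, -0.295, 0.139]]
tool ext [[-157.0, 2.0, 254.0], [-106.0, 27.0, 293.0], [-39.0, 32.0, 356.0]] rect xz ((-100.23921203613281, 317.50469970703125), (115.15406036376953, 105.959716796875), 19.13715171813965)
```

View pics/fin.png

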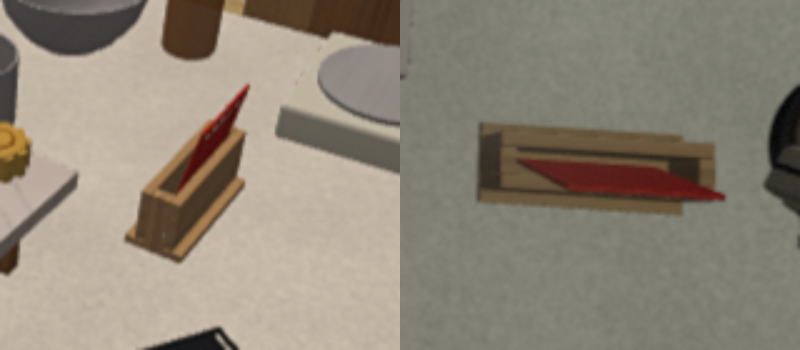

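```bash
python3 - <<'E'
from h import *
for n in('top','side'):
    im,d=bot.camera(n); P=cloud(n,d); I=im.astype(int)
    m=(I[...,0]>1.8*I[...,1])&(I[...,0]>1.8*I[...,2])&(abs(P[...,0]-.49)<.06)&(abs(P[...,1]+.35)<.14)&(P[...,2]<.4)
    q=P[m]
    for y in np.arange(-.41,-.285,.015):
        k=q[abs(q[:,1]-y)<.0075]
        if len(k)>3: print(n,y.round(3),len(k),'zmax',np.percentile(k[:,2],97).round(3),'zmin',np.percentile(k[:,2],3).round(3))
E
```

```text
top -0.41 31 zmax 0.137 zmin 0.017
top -0.395 99 zmax 0.139 zmin 0.017
top -0.38 95 zmax 0.139 zmin 0.016
top -0.365 95 zmax 0.138 zmin 0.019
top -0.35 95 zmax 0.139 zmin 0.017
top -0.335 96 zmax 0.139 zmin 0.02
top -0.32 95 zmax 0.139 zmin 0.014
top -0.305 88 zmax 0.139 zmin 0.022
side -0.395 19 zmax 0.139 zmin 0.08
side -0.38 29 zmax 0.138 zmin 0.076
side -0.365 30 zmax 0.138 zmin 0.062
side -0.35 32 zmax 0.137 zmin 0.047
side -0.335 30 zmax 0.138 zmin 0.038
side -0.32 32 zmax 0.138 zmin 0.075
side -0.305 52 zmax 0.137 zmin 0.071
side -0.29 14 zmax 0.136 zmin 0.073
```

The top edge is level at 0.138 m along its whole length. That is what a scraper standing flat on the slot floor and leaning slightly on the wall should give. The gripper is well clear, so I'll hand it in.

```bash
python3 -c "
from workcell import bot
print(bot.job_done())"
```

```text
the job is handed in; nothing more can be done
None
```

The red scraper is standing on end on the floor of the holder's slot, leaning slightly against the slot wall, and the arm has let go and is clear; the mooncakes were not touched, and the job was handed in at about 46 s.

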